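# Set washed nuts and bolts out to drain

### The arm

A 6-joint arm with a two-finger parallel gripper is mounted at the origin on the work surface; the furniture and walls round the work are solid. World frame = base frame: x ahead of the robot, y to its left, z up, the work surface at z = 0. Lengths are in m, angles in degrees, forces in N, time in s.
With the tool pointing down it reaches from about 0.35 to 0.875 m from the base axis. Payload 4.2 kg.
Tool frame: the origin (TCP) lies at the centre of the arm's flange, where the gripper is bolted on; the fingertips stand 182 mm ahead of it and the grasp point (between the pads) lies 164 mm ahead of it (r.nose_length is the distance from the TCP to the fingertips, in m); z points along the fingers, y is the line along which they close (so a half turn about z gives the same grasp; the last joint's range is limited). The gripper opens to 87 mm and grips with 3 to 60 N. Pads are 19 mm wide; open, the fingers measure 117 mm over their backs; the gripper's body (75 mm by 190 mm) begins 51 mm behind the grasp point.
Start: joints at [77.957, 22.042, 0.453, 0, -68.411, -14.817], TCP at [0.282, 0.558, 0.405] pointing down, gripper open.
Joint ranges: [-179.83, 179.83], [-69.29, 118.12], [-61.27, 80.66], [-181.25, 117.63], [-171.15, -9.14], [-177.46, 177.46]. Speed limits (degrees/s): [159.86, 159.86, 180, 180, 180, 180].

### API

Orientations are given as a 3x3 rotation matrix whose columns are the frame's x, y, z axes.
In Python, from station import r, vision gives the robot as it stands. The module is installed in compiled form; this text tells all that it offers.
- The arm moves only by the shell command python3 -m creep 'ROWS'. ROWS is JSON, a list of rows, each a list of 7 numbers: the opening, from -1 (shut) to 1 (fully open), then the shift along the tool's x, y, z in mm, then the turn, a rotation vector about the tool's x, y, z in degrees. A call has 1 to 8 rows; each row is the pose to reach, as a shift and turn from the pose commanded when the call began, along the tool's axes at that moment; what a row does not reach only later rows make up. A row lasts 1/12 s, in which the tool goes at most 41.7 mm and 7.16 degrees, less where a joint would pass 70% of its speed; a pose out of reach is approached as far as the arm can. A call with a gripper value outside its range is refused whole. The fingers move at their own pace and stop on an object; the grip force is fixed at half the most. Time passes only in rows, so rows that repeat a pose let the fingers close. It gives the time, the measured TCP pose, the force, the opening and the grip force at its end, in the units of the state.
- r.sense(): the state, without advancing time (a new reading comes with each control period).
- vision.capture(name): name is "side" or "top" or "wrist"; returns (picture, depth): 480x640x3 uint8, red, green, blue; 480x640 float32, m along the optical axis (not along the pixel's ray), 0 where there is no reading.
- vision.camera_model(name): a dict with "vertical_fov" (degrees; the focal length in pixels is half the picture's height over the tangent of half this angle, whatever the lens; pixels are square), "cx", "cy" (the principal point, pixels), "extrinsics" (4x4, takes a point from camera to world coordinates); the wrist camera has in their place "mount" (4x4, takes a point from camera to tool coordinates, whose origin is the TCP and whose axes are the flange's). Camera axes: x right, y down, z forward; pixel columns grow to the right and rows downward; lengths in m; the calibration is good to about 2 mm. The wrist camera is an equidistant fisheye: a pixel r from the principal point sees the ray r / f radians off the axis. A picture is of the moment at which its call begins: read the wrist's pose just before it. camera_model takes no time and is no camera call.
- r.finish_job(): hands the job in; it is judged then, once.
Trained networks look in the newest picture that a camera, given by its name, has taken for a name from the list of things; names that differ only in an ending like _2 or _b are one class to them, and where a whole thing is asked for, a point or a joint stands for the part that bears it (a point fixed in the world has none). Each returns a list of dicts, best first, with "conf" (0 to 1); they miss things now and then, are a little off and sometimes report something else, mostly with a low value. They report only what shows in the picture. A call takes as long as a camera call.
- vision.find_in(camera, thing): "uv" ([column, row] in pixels, amid what is visible of it).
- vision.cut_out(camera, thing): "region" (480x640 bool, what is visible of it) and "uv" ([column, row] in pixels, amid what is visible of it).
The state is a dict: "time_s": time; "joints": joint angles; "joint_velocities": joint speeds; "effort": joint torques, N m; "tcp_pos": TCP position; "ee_rot": TCP orientation; "wrist_force": force on the tool from outside, world axes, zero at the start; "moment": the same for the moment, N m; "gripper_width": opening from 0.0 (shut) to 1.0 (fully open); "gripper_force": force on a finger pad.
Only numpy, scipy, OpenCV 4.12 (cv2) and the standard library are available. Lean on these libraries where they do the work, as an engineer would, in place of code of your own. Each camera call takes 0.05 s, during which the arm holds its last target. There are 200 camera calls.

### The job

Load the drain tray and lock it into the draining stand: shake the square nuts from the scoop over the tray's three nut bays so that they are spread out with at least two in every bay, set the empty scoop back down on the bench, and put every hex bolt lying on the bench into the bay next to the tray's front plate. Swing the stand's latch clear, turn the tray end for end, slide it tail first under the rails until it is fully home with everything still in its bay, then swing the latch fully shut across the front plate. Leave the glue bottle where it stands.

Things in the scene. Friction and masses are not known exactly. Their poses are not given: they have to be found in the camera images.
- dock: Draining stand, grey, fixed on the bench, nothing above it. Origin: centre of its underside; x = the way a tray slides home, z up. Base plate 6 mm thick, 140 mm wide (y), x from -125 to +115 mm, flat and open in front of the rails (x below -12 mm). A home tray's tail touches the far stop: its middle point (tray_mid) is then at x = +2, y = 0, z = 10 mm, tray x along stand x.
- rail_mouth (a point): On the base plate (z = 6 mm), x = -12 mm, midway between the flared ends of the two C-rails. Flares narrow from 148 mm here to 116 mm clear at x = 15 mm; the straight rails run on to the stop (face at x = 106 mm). Lips over the rails, 11 mm above the plate, reach 5 mm inward: a tray can only slide in under them, never drop in. Rails 20 mm high, stop 24.
- latch (a joint): Turn-button latch: flat bar 12 mm wide, 15 to 23 mm above the bench, on an upright pivot at x = -114, y = -86 mm of the stand. 0 = shut: it lies across the stand's front along +y and bars the tray's way; grows as it swings away from the rails, to 1.75; at 1.57 it points along -x of the stand, clear of the tray. Turns easily (under 1 N at the knob), stays where left. Starts nearly shut.
- latch_knob (a point): Black upright knob on the latch bar, 12 mm thick, from 23 to 67 mm above the bench, 45 mm from the pivot; this point is on its axis 49 mm above the bench. Latch shut: at x = -114, y = -41 mm of the stand.
- tray_mid (a point): Sheet-metal drain tray, loose, 0.42 kg: middle of its floor, on the floor's top (4 mm over the underside). x along the tray to its plain narrow tail end (x = +104 mm), z up. Walls 98 mm wide outside, 92 inside, 24 mm high from the underside. The 4 mm floor is 110 mm wide: its edges are runners for the rails. Starts on the bench, facing the wrong way round (tray x about opposite to stand x).
- tray_plate (a point): Centre of the dark steel front plate that closes the tray's other end (x = -99 to -104 mm): 136 mm wide, from 2 to 36 mm above the underside. It is wider than the rails, so only the tail end goes in.
- tray_bar (a point): Centre of the tray's carrying bar: 14 x 14 mm, 100 mm long along the tray's y, on two side straps at x = -36 mm, 62 mm above the tray's underside. The loaded tray weighs under 1 kg and balances within 25 mm of it.
- nut_bay2 (a point): Middle of the floor of the middle one of the three nut bays. In the tray's x they span -35 to 9, 11 to 55 and 57 to 101 mm, separated by ribs 6 mm high; then, beyond a partition 20 mm high under the carrying bar, comes the bolt bay, -99 to -37 mm, next to the front plate. All are 92 mm wide (y).
- scoop_grip (a point): Shaker scoop, grey plastic, loose, 0.12 kg: point to hold it by, at its balance, in the black bar 16 mm wide (y), 14 high, 90 long along x; 73 mm above the scoop's underside. Scoop 124 mm long, 58 wide (52 inside), walls 29 mm high, floor 3 mm, open at its +x end only. Slick: the nuts, in two rows, start to slide out when it is tipped some 14 degrees (11 to 17) mouth down.
- scoop_mouth (a point): Middle of the open end of the scoop, on its floor: 70 mm ahead (+x) of and 70 mm below the holding point; 3 mm above the bench when the scoop stands on it.
- nut1_mid (a point): Square steel nut 1 of 9, 20 x 20 x 11 mm, 20 g: its centre; z is across its 11 mm thickness. Starts in the scoop.
- nut2_mid (a point): Square steel nut 2 of 9, 20 x 20 x 11 mm, 20 g: its centre; z is across its 11 mm thickness. Starts in the scoop.
- nut3_mid (a point): Square steel nut 3 of 9, 20 x 20 x 11 mm, 20 g: its centre; z is across its 11 mm thickness. Starts in the scoop.
- nut4_mid (a point): Square steel nut 4 of 9, 20 x 20 x 11 mm, 20 g: its centre; z is across its 11 mm thickness. Starts in the scoop.
- nut5_mid (a point): Square steel nut 5 of 9, 20 x 20 x 11 mm, 20 g: its centre; z is across its 11 mm thickness. Starts in the scoop.
- nut6_mid (a point): Square steel nut 6 of 9, 20 x 20 x 11 mm, 20 g: its centre; z is across its 11 mm thickness. Starts in the scoop.
- nut7_mid (a point): Square steel nut 7 of 9, 20 x 20 x 11 mm, 20 g: its centre; z is across its 11 mm thickness. Starts in the scoop.
- nut8_mid (a point): Square steel nut 8 of 9, 20 x 20 x 11 mm, 20 g: its centre; z is across its 11 mm thickness. Starts in the scoop.
- nut9_mid (a point): Square steel nut 9 of 9, 20 x 20 x 11 mm, 20 g: its centre; z is across its 11 mm thickness. Starts in the scoop.
- bolt1_mid (a point): Steel hex bolt 1 (two to four of them are there, the others absent), 54 mm long, 60 g: the middle of its length. z points along the bolt from the head (21 mm across, 10 mm long) to the end of its 12 mm thick shank. Lies on the bench, axis about 9 mm up here.
- bolt2_mid (a point): Steel hex bolt 2 (two to four of them are there, the others absent), 54 mm long, 60 g: the middle of its length. z points along the bolt from the head (21 mm across, 10 mm long) to the end of its 12 mm thick shank. Lies on the bench, axis about 9 mm up here.
- bolt3_mid (a point): Steel hex bolt 3 (two to four of them are there, the others absent), 54 mm long, 60 g: the middle of its length. z points along the bolt from the head (21 mm across, 10 mm long) to the end of its 12 mm thick shank. Lies on the bench, axis about 9 mm up here.
- bolt4_mid (a point): Steel hex bolt 4 (two to four of them are there, the others absent), 54 mm long, 60 g: the middle of its length. z points along the bolt from the head (21 mm across, 10 mm long) to the end of its 12 mm thick shank. Lies on the bench, axis about 9 mm up here.
- glue_bottle: Bystander: glue bottle, 55 mm thick, 153 mm high; origin: centre of its underside.

How it is judged (in metres and radians):
On the way, in this order (a step that is already met when the one before it is completed fails the run):
1. the scoop is held tipped over the tray, nuts being shaken out (angle between scoop_grip's own z axis and vertical above 0.15 rad and height (world z) of scoop_mouth above 0.03 m and horizontal distance between scoop_mouth and tray_mid below 0.16 m and contact force between scoop and the fingers above 0.5 N), for 0.1 s.
2. the loaded tray is home in the rails: all nuts in the nut bays, at least two in each, all bolts in the bolt bay, latch not yet shut (x of tray_plate in the frame of dock below -0.09 m and x of tray_mid in the frame of dock between -0.006 and 0.006 m and y of tray_mid in the frame of dock between -0.005 and 0.005 m and z of tray_mid in the frame of dock between 0.004 and 0.016 m and angle between the x axis of tray_mid and the x axis of dock, either way round below 0.06 rad and angle between tray_mid's own z axis and vertical below 0.06 rad and x of nut1_mid in the frame of tray_mid between -0.036 and 0.102 m and y of nut1_mid in the frame of tray_mid between -0.047 and 0.047 m and z of nut1_mid in the frame of tray_mid between -0.003 and 0.022 m and x of nut2_mid in the frame of tray_mid between -0.036 and 0.102 m and y of nut2_mid in the frame of tray_mid between -0.047 and 0.047 m and z of nut2_mid in the frame of tray_mid between -0.003 and 0.022 m and x of nut3_mid in the frame of tray_mid between -0.036 and 0.102 m and y of nut3_mid in the frame of tray_mid between -0.047 and 0.047 m and z of nut3_mid in the frame of tray_mid between -0.003 and 0.022 m and x of nut4_mid in the frame of tray_mid between -0.036 and 0.102 m and y of nut4_mid in the frame of tray_mid between -0.047 and 0.047 m and z of nut4_mid in the frame of tray_mid between -0.003 and 0.022 m and x of nut5_mid in the frame of tray_mid between -0.036 and 0.102 m and y of nut5_mid in the frame of tray_mid between -0.047 and 0.047 m and z of nut5_mid in the frame of tray_mid between -0.003 and 0.022 m and x of nut6_mid in the frame of tray_mid between -0.036 and 0.102 m and y of nut6_mid in the frame of tray_mid between -0.047 and 0.047 m and z of nut6_mid in the frame of tray_mid between -0.003 and 0.022 m and x of nut7_mid in the frame of tray_mid between -0.036 and 0.102 m and y of nut7_mid in the frame of tray_mid between -0.047 and 0.047 m and z of nut7_mid in the frame of tray_mid between -0.003 and 0.022 m and x of nut8_mid in the frame of tray_mid between -0.036 and 0.102 m and y of nut8_mid in the frame of tray_mid between -0.047 and 0.047 m and z of nut8_mid in the frame of tray_mid between -0.003 and 0.022 m and x of nut9_mid in the frame of tray_mid between -0.036 and 0.102 m and y of nut9_mid in the frame of tray_mid between -0.047 and 0.047 m and z of nut9_mid in the frame of tray_mid between -0.003 and 0.022 m and ((x of any of nut1_mid, nut2_mid, nut3_mid, nut4_mid in the frame of tray_mid below 0.01 m and x of any of nut5_mid, nut6_mid, nut7_mid, nut8_mid, nut9_mid in the frame of tray_mid below 0.01 m) or (x of any of nut1_mid, nut2_mid in the frame of tray_mid below 0.01 m and x of any of nut3_mid, nut4_mid in the frame of tray_mid below 0.01 m) or x of each of nut1_mid, nut2_mid in the frame of tray_mid below 0.01 m or x of each of nut3_mid, nut4_mid in the frame of tray_mid below 0.01 m or (x of any of nut5_mid, nut6_mid in the frame of tray_mid below 0.01 m and x of any of nut7_mid, nut8_mid, nut9_mid in the frame of tray_mid below 0.01 m) or x of each of nut5_mid, nut6_mid in the frame of tray_mid below 0.01 m or (x of nut7_mid in the frame of tray_mid below 0.01 m and x of any of nut8_mid, nut9_mid in the frame of tray_mid below 0.01 m) or x of each of nut8_mid, nut9_mid in the frame of tray_mid below 0.01 m) and (((x of nut1_mid in the frame of tray_mid between 0.01 and 0.056 m or x of nut2_mid in the frame of tray_mid between 0.01 and 0.056 m or x of nut3_mid in the frame of tray_mid between 0.01 and 0.056 m or x of nut4_mid in the frame of tray_mid between 0.01 and 0.056 m) and (x of nut5_mid in the frame of tray_mid between 0.01 and 0.056 m or x of nut6_mid in the frame of tray_mid between 0.01 and 0.056 m or x of nut7_mid in the frame of tray_mid between 0.01 and 0.056 m or x of nut8_mid in the frame of tray_mid between 0.01 and 0.056 m or x of nut9_mid in the frame of tray_mid between 0.01 and 0.056 m)) or ((x of nut1_mid in the frame of tray_mid between 0.01 and 0.056 m or x of nut2_mid in the frame of tray_mid between 0.01 and 0.056 m) and (x of nut3_mid in the frame of tray_mid between 0.01 and 0.056 m or x of nut4_mid in the frame of tray_mid between 0.01 and 0.056 m)) or (x of nut1_mid in the frame of tray_mid between 0.01 and 0.056 m and x of nut2_mid in the frame of tray_mid between 0.01 and 0.056 m) or (x of nut3_mid in the frame of tray_mid between 0.01 and 0.056 m and x of nut4_mid in the frame of tray_mid between 0.01 and 0.056 m) or ((x of nut5_mid in the frame of tray_mid between 0.01 and 0.056 m or x of nut6_mid in the frame of tray_mid between 0.01 and 0.056 m) and (x of nut7_mid in the frame of tray_mid between 0.01 and 0.056 m or x of nut8_mid in the frame of tray_mid between 0.01 and 0.056 m or x of nut9_mid in the frame of tray_mid between 0.01 and 0.056 m)) or (x of nut5_mid in the frame of tray_mid between 0.01 and 0.056 m and x of nut6_mid in the frame of tray_mid between 0.01 and 0.056 m) or (x of nut7_mid in the frame of tray_mid between 0.01 and 0.056 m and (x of nut8_mid in the frame of tray_mid between 0.01 and 0.056 m or x of nut9_mid in the frame of tray_mid between 0.01 and 0.056 m)) or (x of nut8_mid in the frame of tray_mid between 0.01 and 0.056 m and x of nut9_mid in the frame of tray_mid between 0.01 and 0.056 m)) and ((x of any of nut1_mid, nut2_mid, nut3_mid, nut4_mid in the frame of tray_mid above 0.056 m and x of any of nut5_mid, nut6_mid, nut7_mid, nut8_mid, nut9_mid in the frame of tray_mid above 0.056 m) or (x of any of nut1_mid, nut2_mid in the frame of tray_mid above 0.056 m and x of any of nut3_mid, nut4_mid in the frame of tray_mid above 0.056 m) or x of each of nut1_mid, nut2_mid in the frame of tray_mid above 0.056 m or x of each of nut3_mid, nut4_mid in the frame of tray_mid above 0.056 m or (x of any of nut5_mid, nut6_mid in the frame of tray_mid above 0.056 m and x of any of nut7_mid, nut8_mid, nut9_mid in the frame of tray_mid above 0.056 m) or x of each of nut5_mid, nut6_mid in the frame of tray_mid above 0.056 m or (x of nut7_mid in the frame of tray_mid above 0.056 m and x of any of nut8_mid, nut9_mid in the frame of tray_mid above 0.056 m) or x of each of nut8_mid, nut9_mid in the frame of tray_mid above 0.056 m) and x of bolt1_mid in the frame of tray_mid between -0.1 and -0.036 m and y of bolt1_mid in the frame of tray_mid between -0.047 and 0.047 m and z of bolt1_mid in the frame of tray_mid between -0.003 and 0.035 m and x of bolt2_mid in the frame of tray_mid between -0.1 and -0.036 m and y of bolt2_mid in the frame of tray_mid between -0.047 and 0.047 m and z of bolt2_mid in the frame of tray_mid between -0.003 and 0.035 m and x of bolt3_mid in the frame of tray_mid between -0.1 and -0.036 m and y of bolt3_mid in the frame of tray_mid between -0.047 and 0.047 m and z of bolt3_mid in the frame of tray_mid between -0.003 and 0.035 m and x of bolt4_mid in the frame of tray_mid between -0.1 and -0.036 m and y of bolt4_mid in the frame of tray_mid between -0.047 and 0.047 m and z of bolt4_mid in the frame of tray_mid between -0.003 and 0.035 m and value of joint latch above 0.3 rad), for 0.2 s.
3. the latch is shut across the front plate (value of joint latch below 0.12 rad), for 0.2 s.
At the end, for the whole second after the job is handed in: Tray home, tail in (within 6 mm along, 5 mm across, 0.06 rad), all nuts in the nut bays (centres under 22 mm above its floor), two or more in each, all bolts in the bolt bay; latch under 0.12 rad; scoop level on the bench (0.1 rad), 12 cm or more from the tray middle (x of tray_plate in the frame of dock below -0.09 m and x of tray_mid in the frame of dock between -0.006 and 0.006 m and y of tray_mid in the frame of dock between -0.005 and 0.005 m and z of tray_mid in the frame of dock between 0.004 and 0.016 m and angle between the x axis of tray_mid and the x axis of dock, either way round below 0.06 rad and angle between tray_mid's own z axis and vertical below 0.06 rad and x of nut1_mid in the frame of tray_mid between -0.036 and 0.102 m and y of nut1_mid in the frame of tray_mid between -0.047 and 0.047 m and z of nut1_mid in the frame of tray_mid between -0.003 and 0.022 m and x of nut2_mid in the frame of tray_mid between -0.036 and 0.102 m and y of nut2_mid in the frame of tray_mid between -0.047 and 0.047 m and z of nut2_mid in the frame of tray_mid between -0.003 and 0.022 m and x of nut3_mid in the frame of tray_mid between -0.036 and 0.102 m and y of nut3_mid in the frame of tray_mid between -0.047 and 0.047 m and z of nut3_mid in the frame of tray_mid between -0.003 and 0.022 m and x of nut4_mid in the frame of tray_mid between -0.036 and 0.102 m and y of nut4_mid in the frame of tray_mid between -0.047 and 0.047 m and z of nut4_mid in the frame of tray_mid between -0.003 and 0.022 m and x of nut5_mid in the frame of tray_mid between -0.036 and 0.102 m and y of nut5_mid in the frame of tray_mid between -0.047 and 0.047 m and z of nut5_mid in the frame of tray_mid between -0.003 and 0.022 m and x of nut6_mid in the frame of tray_mid between -0.036 and 0.102 m and y of nut6_mid in the frame of tray_mid between -0.047 and 0.047 m and z of nut6_mid in the frame of tray_mid between -0.003 and 0.022 m and x of nut7_mid in the frame of tray_mid between -0.036 and 0.102 m and y of nut7_mid in the frame of tray_mid between -0.047 and 0.047 m and z of nut7_mid in the frame of tray_mid between -0.003 and 0.022 m and x of nut8_mid in the frame of tray_mid between -0.036 and 0.102 m and y of nut8_mid in the frame of tray_mid between -0.047 and 0.047 m and z of nut8_mid in the frame of tray_mid between -0.003 and 0.022 m and x of nut9_mid in the frame of tray_mid between -0.036 and 0.102 m and y of nut9_mid in the frame of tray_mid between -0.047 and 0.047 m and z of nut9_mid in the frame of tray_mid between -0.003 and 0.022 m and ((x of any of nut1_mid, nut2_mid, nut3_mid, nut4_mid in the frame of tray_mid below 0.01 m and x of any of nut5_mid, nut6_mid, nut7_mid, nut8_mid, nut9_mid in the frame of tray_mid below 0.01 m) or (x of any of nut1_mid, nut2_mid in the frame of tray_mid below 0.01 m and x of any of nut3_mid, nut4_mid in the frame of tray_mid below 0.01 m) or x of each of nut1_mid, nut2_mid in the frame of tray_mid below 0.01 m or x of each of nut3_mid, nut4_mid in the frame of tray_mid below 0.01 m or (x of any of nut5_mid, nut6_mid in the frame of tray_mid below 0.01 m and x of any of nut7_mid, nut8_mid, nut9_mid in the frame of tray_mid below 0.01 m) or x of each of nut5_mid, nut6_mid in the frame of tray_mid below 0.01 m or (x of nut7_mid in the frame of tray_mid below 0.01 m and x of any of nut8_mid, nut9_mid in the frame of tray_mid below 0.01 m) or x of each of nut8_mid, nut9_mid in the frame of tray_mid below 0.01 m) and (((x of nut1_mid in the frame of tray_mid between 0.01 and 0.056 m or x of nut2_mid in the frame of tray_mid between 0.01 and 0.056 m or x of nut3_mid in the frame of tray_mid between 0.01 and 0.056 m or x of nut4_mid in the frame of tray_mid between 0.01 and 0.056 m) and (x of nut5_mid in the frame of tray_mid between 0.01 and 0.056 m or x of nut6_mid in the frame of tray_mid between 0.01 and 0.056 m or x of nut7_mid in the frame of tray_mid between 0.01 and 0.056 m or x of nut8_mid in the frame of tray_mid between 0.01 and 0.056 m or x of nut9_mid in the frame of tray_mid between 0.01 and 0.056 m)) or ((x of nut1_mid in the frame of tray_mid between 0.01 and 0.056 m or x of nut2_mid in the frame of tray_mid between 0.01 and 0.056 m) and (x of nut3_mid in the frame of tray_mid between 0.01 and 0.056 m or x of nut4_mid in the frame of tray_mid between 0.01 and 0.056 m)) or (x of nut1_mid in the frame of tray_mid between 0.01 and 0.056 m and x of nut2_mid in the frame of tray_mid between 0.01 and 0.056 m) or (x of nut3_mid in the frame of tray_mid between 0.01 and 0.056 m and x of nut4_mid in the frame of tray_mid between 0.01 and 0.056 m) or ((x of nut5_mid in the frame of tray_mid between 0.01 and 0.056 m or x of nut6_mid in the frame of tray_mid between 0.01 and 0.056 m) and (x of nut7_mid in the frame of tray_mid between 0.01 and 0.056 m or x of nut8_mid in the frame of tray_mid between 0.01 and 0.056 m or x of nut9_mid in the frame of tray_mid between 0.01 and 0.056 m)) or (x of nut5_mid in the frame of tray_mid between 0.01 and 0.056 m and x of nut6_mid in the frame of tray_mid between 0.01 and 0.056 m) or (x of nut7_mid in the frame of tray_mid between 0.01 and 0.056 m and (x of nut8_mid in the frame of tray_mid between 0.01 and 0.056 m or x of nut9_mid in the frame of tray_mid between 0.01 and 0.056 m)) or (x of nut8_mid in the frame of tray_mid between 0.01 and 0.056 m and x of nut9_mid in the frame of tray_mid between 0.01 and 0.056 m)) and ((x of any of nut1_mid, nut2_mid, nut3_mid, nut4_mid in the frame of tray_mid above 0.056 m and x of any of nut5_mid, nut6_mid, nut7_mid, nut8_mid, nut9_mid in the frame of tray_mid above 0.056 m) or (x of any of nut1_mid, nut2_mid in the frame of tray_mid above 0.056 m and x of any of nut3_mid, nut4_mid in the frame of tray_mid above 0.056 m) or x of each of nut1_mid, nut2_mid in the frame of tray_mid above 0.056 m or x of each of nut3_mid, nut4_mid in the frame of tray_mid above 0.056 m or (x of any of nut5_mid, nut6_mid in the frame of tray_mid above 0.056 m and x of any of nut7_mid, nut8_mid, nut9_mid in the frame of tray_mid above 0.056 m) or x of each of nut5_mid, nut6_mid in the frame of tray_mid above 0.056 m or (x of nut7_mid in the frame of tray_mid above 0.056 m and x of any of nut8_mid, nut9_mid in the frame of tray_mid above 0.056 m) or x of each of nut8_mid, nut9_mid in the frame of tray_mid above 0.056 m) and x of bolt1_mid in the frame of tray_mid between -0.1 and -0.036 m and y of bolt1_mid in the frame of tray_mid between -0.047 and 0.047 m and z of bolt1_mid in the frame of tray_mid between -0.003 and 0.035 m and x of bolt2_mid in the frame of tray_mid between -0.1 and -0.036 m and y of bolt2_mid in the frame of tray_mid between -0.047 and 0.047 m and z of bolt2_mid in the frame of tray_mid between -0.003 and 0.035 m and x of bolt3_mid in the frame of tray_mid between -0.1 and -0.036 m and y of bolt3_mid in the frame of tray_mid between -0.047 and 0.047 m and z of bolt3_mid in the frame of tray_mid between -0.003 and 0.035 m and x of bolt4_mid in the frame of tray_mid between -0.1 and -0.036 m and y of bolt4_mid in the frame of tray_mid between -0.047 and 0.047 m and z of bolt4_mid in the frame of tray_mid between -0.003 and 0.035 m and height (world z) of scoop_mouth below 0.012 m and angle between scoop_grip's own z axis and vertical below 0.1 rad and horizontal distance between scoop_grip and tray_mid above 0.12 m and value of joint latch below 0.12 rad); the robot touches nothing.
It fails at once if the glue bottle is shoved more than 3 cm (distance of glue_bottle from where it was at the start of the episode above 0.03 m).
Of bolt1, bolt2, bolt3, bolt4 only 2 to 4 are there at a start; the rules pass over those that are not, and their reading is None.
At some moment in a run one of bolt1, bolt2, bolt3 may be knocked a few centimetres aside while the robot is not near it.
It also fails if it takes over 210 s, if anything falls off the work surface, if the arm or the gripper's body presses on something with over 40 N, if the wrist force passes 120 N, or if a joint passes its speed limit or range.

## Working session

There is one attempt and no reset: what is moved stays moved. The work goes in short steps, Python scripts to look and compute and a shell command to move; the robot and the scene stay as the last step left them, time stands still between calls to the robot, and variables do not carry over. Pictures are saved under pics/ and viewed, at most 14 in all, crops included, and the job is handed in when it is done.

```bash
mkdir -p pics; cat > h.py <<'E'
import numpy as np, cv2, json
from station import r, vision
def cam(n): 
    m=vision.camera_model(n); f=240/np.tan(np.radians(m["vertical_fov"]/2)); return m,f
def ray(n,uv,m,f):
    uv=np.atleast_2d(uv).astype(float)
    x=(uv[:,0]-m["cx"])/f; y=(uv[:,1]-m["cy"])/f
    if n=="wrist":
        t=np.hypot(x,y); s=np.where(t>1e-9,np.tan(t)/np.maximum(t,1e-9),1); x=x*s;y=y*s
    return np.c_[x,y,np.ones(len(x))]
def T(n,m,st):
    if n!="wrist": return np.array(m["extrinsics"])
    W=np.eye(4); W[:3,:3]=st["ee_rot"]; W[:3,3]=st["tcp_pos"]; return W@np.array(m["mount"])
class V:
    def __init__(s,n,save=None):
        s.n=n; s.st=r.sense(); s.p,s.d=vision.capture(n); s.m,s.f=cam(n); s.T=T(n,s.m,s.st)
        if save: cv2.imwrite(save,s.p[:,:,::-1])
    def pts(s,uv):   # with depth
        uv=np.atleast_2d(uv); R=ray(s.n,uv,s.m,s.f); i=np.round(uv).astype(int)
        P=R*s.d[i[:,1],i[:,0]][:,None]; return P@s.T[:3,:3].T+s.T[:3,3]
    def onz(s,uv,z):
        R=ray(s.n,uv,s.m,s.f)@s.T[:3,:3].T; o=s.T[:3,3]; return o+R*((z-o[2])/R[:,2:3])
    def proj(s,P):
        P=np.atleast_2d(P); q=(P-s.T[:3,3])@s.T[:3,:3]; x=q[:,0]/q[:,2]; y=q[:,1]/q[:,2]
        if s.n=="wrist":
            t=np.hypot(x,y); k=np.arctan(t)/np.maximum(t,1e-9); x=x*k;y=y*k
        return np.c_[x*s.f+s.m["cx"],y*s.f+s.m["cy"]]
    def mask(s,thing):
        return vision.cut_out(s.n,thing)
    def cloud(s,reg):
        v,u=np.nonzero(reg&(s.d>0)); return s.pts(np.c_[u,v])
E
python3 - <<'E'
from h import *
np.set_printoptions(precision=3,suppress=True)
st=r.sense(); print(st["time_s"],np.array(st["ee_rot"]),st["tcp_pos"],st["gripper_width"])
for n in ("top","side"):
    v=V(n,f"pics/{n}0.png"); print(n,v.T,v.f)
    for t in ("dock","tray_mid","tray_plate","scoop_grip","scoop_mouth","latch_knob","tray_bar","bolt1_mid","glue_bottle","rail_mouth"):
        for q in vision.find_in(n,t)[:5]:
            if q["conf"]>.3: print(t,round(q["conf"],2),np.round(q["uv"]),v.pts(q["uv"])[0])
E
```

```text
0.0 [[ 0.892 -0.452 -0.001]
 [-0.452 -0.892 -0.002]
 [ 0.     0.002 -1.   ]] [0.282 0.557 0.404] 0.9989615325849923
top [[-0.01  -0.985  0.173  0.238]
 [-1.     0.007 -0.017  0.125]
 [ 0.016 -0.173 -0.985  1.651]
 [ 0.     0.     0.     1.   ]] 508.2690983166826
dock 0.91 [303. 230.] [0.564 0.166 0.004]
dock 0.63 [246. 238.] [0.54  0.355 0.003]
tray_mid 0.56 [242. 237.] [0.543 0.365 0.008]
tray_plate 0.65 [246. 238.] [0.539 0.354 0.002]
scoop_grip 0.57 [425. 287.] [ 0.367 -0.213  0.076]
scoop_mouth 0.64 [424. 287.] [ 0.373 -0.225  0.014]
latch_knob 0.53 [321. 263.] [0.451 0.108 0.037]
latch_knob 0.45 [417. 282.] [ 0.388 -0.2    0.023]
tray_bar 0.62 [245. 234.] [0.552 0.357 0.003]
bolt1_mid 0.57 [271. 292.] [0.36  0.268 0.022]
glue_bottle 0.78 [192. 276.] [0.405 0.501 0.111]
rail_mouth 0.87 [307. 229.] [0.567 0.154 0.014]
side [[-0.986 -0.041  0.162  0.236]
 [-0.165  0.379 -0.911  1.512]
 [-0.024 -0.925 -0.38   0.669]
 [ 0.     0.     0.     1.   ]] 595.4171394014705
dock 0.68 [282. 278.] [0.559 0.175 0.007]
tray_mid 0.73 [259. 312.] [0.576 0.348 0.003]
tray_mid 0.62 [325. 259.] [0.456 0.121 0.041]
tray_plate 0.74 [260. 314.] [0.572 0.358 0.003]
latch_knob 0.43 [321. 262.] [0.475 0.067 0.008]
tray_bar 0.65 [260. 312.] [0.574 0.348 0.002]
glue_bottle 0.75 [313. 334.] [0.415 0.537 0.07 ]
rail_mouth 0.8 [280. 271.] [0.575 0.128 0.003]
```

```bash
python3 - <<'E'
import cv2,numpy as np
a=cv2.imread('pics/top0.png');b=cv2.imread('pics/side0.png');print(a.shape)
E
```

```text
(480, 640, 3)
```

View pics/top0.png

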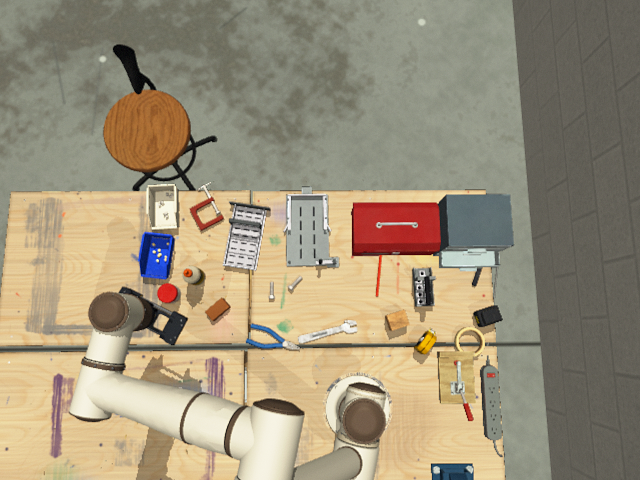

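View pics/side0.png

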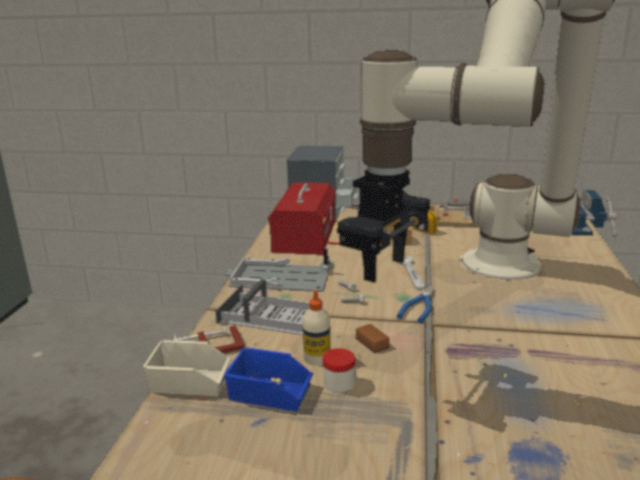

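```bash
cat >> h.py <<'E'
def rect(v,reg,z0=None,lo=-1,hi=9):
    P=v.cloud(reg); P=P[(P[:,2]>lo)&(P[:,2]<hi)]
    c,s,a=cv2.minAreaRect(P[:,:2].astype(np.float32)); return c,s,a,len(P)
E
python3 - <<'E'
from h import *
np.set_printoptions(precision=3,suppress=True)
v=V("top")
cv2.imwrite("pics/c1.png",cv2.resize(v.p[180:310,180:445,::-1],None,fx=3,fy=3,interpolation=cv2.INTER_CUBIC))
for t in ("dock","tray_mid","scoop_grip"):
    for q in v.mask(t)[:2]:
        print(t,round(q["conf"],2),q["uv"],rect(v,q["region"]))
for q in vision.find_in("top","bolt1_mid"): print(q["conf"],q["uv"],v.onz(q["uv"],.009)[0])
E
```

```text
dock 0.85 [308.7, 230.8] ((0.5752986073493958, 0.14233607053756714), (0.27347078919410706, 0.16683979332447052), 3.4732260704040527, 3136)
dock 0.61 [292.3, 281.5] ((0.3920205533504486, 0.19329652190208435), (0.01870424672961235, 0.05246488004922867), 46.324344635009766, 68)
tray_mid 0.75 [244.5, 235.3] ((0.5501449704170227, 0.35499197244644165), (0.13390326499938965, 0.2190159112215042), 80.93218994140625, 2233)
tray_mid 0.62 [326.9, 261.9] ((0.4589274227619171, 0.09234282374382019), (0.01549156941473484, 0.06527287513017654), 5.821543216705322, 83)
scoop_grip 0.61 [423.3, 285.0] ((0.3761204183101654, -0.22488969564437866), (0.12493269890546799, 0.06963198632001877), 1.732325553894043, 573)
0.62 [272.9, 290.3] [0.367 0.264 0.009]
```

View pics/c1.png

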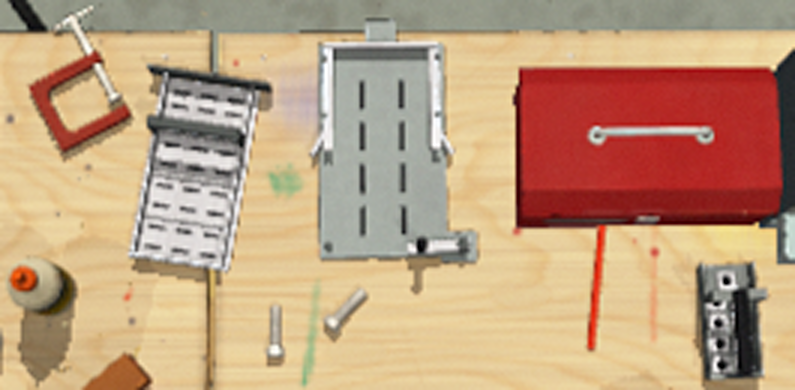

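```bash
cat >> h.py <<'E'
from scipy.spatial.transform import Rotation as Ro
def down(yaw): # tool x at yaw (deg), z down
    c,s=np.cos(np.radians(yaw)),np.sin(np.radians(yaw)); return np.array([[c,s,0],[s,-c,0],[0,0,-1.]])
def go(p,R):
    st=r.sense(); A=np.array(st["ee_rot"]); d=A.T@(np.array(p)-st["tcp_pos"])*1000
    w=Ro.from_matrix(A.T@R).as_rotvec(degrees=True); print("row",np.round(d,1),np.round(w,2))
E
python3 - <<'E'
from h import *
print(np.round(vision.camera_model("wrist")["mount"],3)); go((.53,.25,.43),down(0))
E
```

```text
[[ 0.001 -0.961 -0.276  0.076]
 [ 1.     0.001  0.    -0.001]
 [ 0.    -0.276  0.961  0.02 ]
 [ 0.     0.     0.     1.   ]]
row [359.9 162.5 -25.3] [  0.     0.   -26.86]
```

```bash
python3 -m creep '[[1,360,162.5,-25,0,0,-26.9],[1,360,162.5,-25,0,0,-26.9],[1,360,162.5,-25,0,0,-26.9],[1,360,162.5,-25,0,0,-26.9],[1,360,162.5,-25,0,0,-26.9],[1,360,162.5,-25,0,0,-26.9],[1,360,162.5,-25,0,0,-26.9],[1,360,162.5,-25,0,0,-26.9]]'; python3 -m creep '[[1,65,30,0,0,0,0],[1,65,30,0,0,0,0],[1,65,30,0,0,0,0]]'
python3 - <<'E'
from h import *
np.set_printoptions(precision=3,suppress=True)
s=r.sense();print(s["tcp_pos"],s["joints"]); go((.53,.25,.43),down(0))
v=V("wrist","pics/w1.png")
for t in ("dock","tray_mid","latch"):
    for q in v.mask(t)[:2]: print(t,round(q["conf"],2),q["uv"],rect(v,q["region"]))
for t in ("bolt1_mid","tray_bar","tray_plate","latch_knob"):
  for q in v.mask(t)[:4]: print(t,round(q["conf"],2),q["uv"],rect(v,q["region"]))
E
```

```text
time_s: 2.02
tcp_pos: [0.4911, 0.2976, 0.4262]
ee_rot: [[1.0, 0.001, 0.0], [0.001, -1.0, 0.0], [0.0, -0.0, -1.0]]
wrist_force: [0.4, 0.9, 0.1]
gripper_width: 1.001
gripper_force: 0.0
time_s: 2.27
tcp_pos: [0.5591, 0.2668, 0.4251]
ee_rot: [[1.0, -0.005, 0.001], [-0.005, -1.0, -0.001], [0.001, 0.001, -1.0]]
wrist_force: [-0.4, 0.1, 0.3]
gripper_width: 0.997
gripper_force: 0.0
[0.559 0.267 0.425] [ 40.471  20.77    1.445   0.075 -70.656  49.232]
row [-29.   16.9  -4.9] [ 0.04 -0.06 -0.27]
dock 0.93 [414.1, 192.9] ((0.5657287836074829, 0.14593170583248138), (0.3001795709133148, 0.1740647852420807), 4.818208694458008, 25486)
dock 0.67 [236.8, 213.1] ((0.4027714133262634, 0.3860001266002655), (0.1343296468257904, 0.5031328797340393), 80.22391510009766, 17012)
tray_mid 0.79 [239.2, 214.3] ((0.5494553446769714, 0.3657197654247284), (0.13214734196662903, 0.2104157954454422), 77.92384338378906, 16552)
latch 0.82 [459.6, 297.4] ((0.49983957409858704, 0.14721336960792542), (0.1886328160762787, 0.04226325452327728), 55.47787857055664, 637)
bolt1_mid 0.85 [312.9, 371.3] ((0.3537573218345642, 0.2690815329551697), (0.04861687123775482, 0.020591076463460922), 0.06080539897084236, 287)
bolt1_mid 0.42 [461.4, 295.9] ((0.49830594658851624, 0.13765527307987213), (0.21026183664798737, 0.04534853249788284), 51.84714126586914, 682)
tray_bar 0.59 [236.5, 212.3] ((0.540324866771698, 0.3594549000263214), (0.13213767111301422, 0.22174587845802307), 81.12921142578125, 16620)
tray_plate 0.85 [237.9, 209.2] ((0.4073816239833832, 0.3976103663444519), (0.13544481992721558, 0.505931556224823), 77.2740707397461, 16976)
tray_plate 0.51 [458.8, 296.6] ((0.49814820289611816, 0.14437195658683777), (0.19659532606601715, 0.04289066046476364), 55.59906005859375, 663)
latch_knob 0.62 [461.4, 296.8] ((0.49469953775405884, 0.13898032903671265), (0.20952492952346802, 0.04302430525422096), 55.40470886230469, 671)
```

View pics/w1.png

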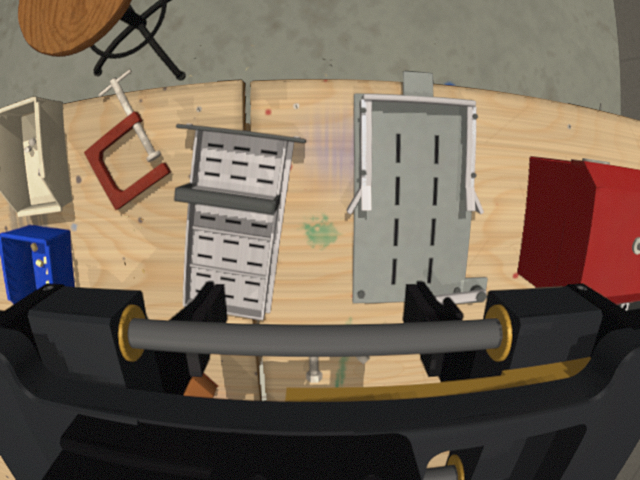

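```bash
cat >> h.py <<'E'
def band(v,reg,lo,hi):
    P=v.cloud(reg); P=P[(P[:,2]>lo)&(P[:,2]<hi)]
    if len(P)<5: return print("few",len(P))
    c,s,a=cv2.minAreaRect(P[:,:2].astype(np.float32))
    # robust PCA
    m=np.median(P[:,:2],0); u,S,vt=np.linalg.svd(P[:,:2]-P[:,:2].mean(0),full_matrices=False)
    print(lo,hi,"n",len(P),"rect c",np.round(c,4),np.round(s,3),round(a,2),"mean",np.round(P.mean(0),4),"axis",round(np.degrees(np.arctan2(vt[0,1],vt[0,0])),2))
    return P
def box(reg,u0,v0,u1,v1):
    m=np.zeros((480,640),bool); m[v0:v1,u0:u1]=1; return m&reg
E
python3 - <<'E'
from h import *
v=V("wrist"); np.savez("w1.npz",d=v.d,T=v.T,p=v.p)
A=np.ones((480,640),bool)
print("bar");band(v,box(A,165,175,290,222),.045,.08)
print("plate");band(v,box(A,170,118,310,150),.028,.045)
print("walls");band(v,box(A,175,140,300,325),.018,.028)
print("dock rails");P=band(v,box(A,340,60,490,225),.014,.035)
print("dock base");Q=band(v,box(A,345,60,470,310),.003,.009)
y=np.linspace(.4,.8,1)
# base edges: along x slices print y min,max
for x in np.arange(.47,.70,.03):
    q=Q[abs(Q[:,0]-x)<.004]; h=P[abs(P[:,0]-x)<.004]
    print(round(x,2),"base y",np.round([q[:,1].min(),q[:,1].max()],4) if len(q) else "", "rail y",np.round(np.percentile(h[:,1],[0,25,75,100]),4) if len(h) else "")
for yy in (.10,.13,.16,.19):
    q=Q[abs(Q[:,1]-yy)<.004]; h=P[abs(P[:,1]-yy)<.004]; print(yy,"base x",q[:,0].min(),q[:,0].max(),"stop x",np.round([h[:,0].min(),h[:,0].max()],4) if len(h) else "")
E
```

```text
bar
0.045 0.08 n 1633 rect c [0.5822 0.3531] [0.1   0.015] 80.97 mean [0.5828 0.3509 0.067 ] axis -99.3
plate
0.028 0.045 n 638 rect c [0.6469 0.3434] [0.135 0.006] 80.72 mean [0.6464 0.3412 0.0351] axis 80.85
walls
0.018 0.028 n 1242 rect c [0.5413 0.3599] [0.1   0.198] 80.79 mean [0.5308 0.3615 0.0225] axis 172.88
dock rails
0.014 0.035 n 3087 rect c [0.6236 0.1557] [0.126 0.156] 0.55 mean [0.6331 0.1614 0.0208] axis -87.13
dock base
0.003 0.009 n 20499 rect c [0.5766 0.1616] [0.277 0.144] 5.12 mean [0.5695 0.1581 0.0056] axis 179.32
0.47 base y [0.0803 0.2229] rail y 
0.5 base y [0.0845 0.2231] rail y 
0.53 base y [0.0886 0.224 ] rail y 
0.56 base y [0.0922 0.233 ] rail y [0.0775 0.0808 0.2309 0.2331]
0.59 base y [0.0956 0.2245] rail y [0.0909 0.0974 0.2156 0.2197]
0.62 base y [0.0966 0.2251] rail y [0.0911 0.0979 0.2152 0.2191]
0.65 base y [0.0983 0.2246] rail y [0.0914 0.0984 0.2147 0.2198]
0.68 base y [0.0985 0.2257] rail y [0.0921 0.1272 0.1956 0.2202]
0.1 base x 0.45930619298382946 0.6892866862403637 stop x [0.5664 0.6869]
0.13 base x 0.4551053129557703 0.6897059652264296 stop x [0.68   0.6857]
0.16 base x 0.4508973914382956 0.7151618574330467 stop x [0.6798 0.6859]
0.19 base x 0.44954521813407905 0.6794934685830409 stop x [0.6799 0.6857]
```

```bash
python3 - <<'E'
from h import *
v=V("top"); print(v.onz([320.7,261.7],.067))
A=np.ones((480,640),bool)
print("knob");band(v,box(A,305,250,345,272),.035,.09)
print("bar");band(v,box(A,305,250,345,275),.012,.03)
for q in v.mask("bolt1_mid"): print(q["conf"],q["uv"]); band(v,q["region"],.006,.04)
print("b2");band(v,box(A,283,272,308,295),.008,.04)
print("b1");band(v,box(A,262,278,280,302),.008,.04)
print("scoop");band(v,box(A,405,260,445,310),.06,.09);band(v,box(A,405,260,445,310),.02,.05)
go((.460,.113,.30),down(45))
E
```

```text
[[0.45042136 0.10949902 0.067     ]]
knob
0.035 0.09 n 16 rect c [0.4549 0.11  ] [0.009 0.01 ] 2.67 mean [0.4542 0.1102 0.0612] axis 78.49
bar
0.012 0.03 n 105 rect c [0.4708 0.1021] [0.103 0.047] 85.07 mean [0.4622 0.0949 0.0198] axis 79.7
b2
0.008 0.04 n 89 rect c [0.3896 0.1893] [0.071 0.071] 89.97 mean [0.3893 0.193  0.0141] axis 134.11
b1
0.008 0.04 n 41 rect c [0.3786 0.2667] [0.055 0.045] 0.29 mean [0.3795 0.2651 0.0133] axis -170.21
scoop
0.06 0.09 n 236 rect c [ 0.3901 -0.2245] [0.07  0.147] 67.12 mean [ 0.3745 -0.2243  0.0771] axis 163.82
0.02 0.05 n 136 rect c [ 0.3747 -0.2205] [0.123 0.06 ] 1.76 mean [ 0.3644 -0.2177  0.0282] axis -174.92
row [-95.1 156.8 126. ] [-0.000e+00 -2.000e-02 -4.489e+01]
```

```bash
python3 -m creep '[[1,-104,156,125,0,0,44.7],[1,-104,156,125,0,0,44.7],[1,-104,156,125,0,0,44.7],[1,-104,156,125,0,0,44.7],[1,-104,156,125,0,0,44.7],[1,-104,156,125,0,0,44.7],[1,-104,156,125,0,0,44.7],[1,-104,156,125,0,0,44.7]]' | head -3; python3 -m creep '[[1,0,0,0,0,0,0]]'|head -2
python3 - <<'E'
from h import *
v=V("wrist","pics/w2.png")
A=np.ones((480,640),bool)
P=v.cloud(A); P=P[(abs(P[:,0]-.4545)<.03)&(abs(P[:,1]-.111)<.03)&(P[:,2]>.05)&(P[:,2]<.09)]; print(len(P),P.mean(0) if len(P) else"")
go((.4545,.111,.213),down(-45))
E
```

```text
time_s: 3.48
tcp_pos: [0.4507, 0.1127, 0.3005]
ee_rot: [[0.711, -0.703, -0.001], [-0.703, -0.711, -0.001], [-0.0, 0.001, -1.0]]
time_s: 3.57
tcp_pos: [0.4517, 0.1137, 0.3013]
389 [0.45822841 0.11118296 0.06371364]
row [ 3.9  0.5 88.4] [-0.11 -0.03  0.44]
```

```bash
python3 -m creep '[[1,5.5,-2,40,0,0,0],[1,5.5,-2,75,0,0,0],[1,5.5,-2,88,0,0,0],[1,5.5,-2,88,0,0,0],[-1,5.5,-2,88,0,0,0],[-1,5.5,-2,88,0,0,0],[-1,5.5,-2,88,0,0,0],[-1,5.5,-2,88,0,0,0]]'; python3 -m creep '[[-1,0,0,0,0,0,0],[-1,0,0,0,0,0,0],[-1,0,0,0,0,0,0]]'
```

```text
time_s: 4.28
tcp_pos: [0.4572, 0.1114, 0.2141]
ee_rot: [[0.712, -0.703, 0.003], [-0.703, -0.712, 0.002], [0.001, -0.003, -1.0]]
wrist_force: [-0.0, 0.7, 0.4]
gripper_width: 0.78
gripper_force: 0.0
time_s: 4.53
tcp_pos: [0.4567, 0.111, 0.2132]
ee_rot: [[0.711, -0.703, 0.001], [-0.703, -0.711, 0.001], [0.0, -0.001, -1.0]]
wrist_force: [-1.2, 0.2, -0.4]
gripper_width: 0.554
gripper_force: 0.0
```

```bash
python3 -m creep '[[-1,0,0,0,0,0,0],[-1,0,0,0,0,0,0],[-1,0,0,0,0,0,0],[-1,0,0,0,0,0,0],[-1,0,0,0,0,0,0],[-1,0,0,0,0,0,0],[-1,0,0,0,0,0,0]]'|tail -3;  python3 -m creep '[[-1,-8.5,11,0,0,0,0],[-1,-12,28,0,0,0,0],[-1,-8.3,46,0,0,0,0],[-1,2.5,61,0,0,0,0],[-1,2.5,61,0,0,0,0]]'; python3 -m creep '[[-0.5,0,0,0,0,0,0],[-0.5,0,0,0,0,0,0],[-0.5,0,0,0,0,0,0],[-0.5,0,0,0,0,0,0]]'; python3 -m creep '[[-0.5,0,0,-30,0,0,0],[0,0,0,-70,0,0,0],[0.5,0,0,-110,0,0,0],[1,0,0,-150,0,0,0],[1,0,0,-190,0,0,0],[1,0,0,-190,0,0,0]]'|tail -3
python3 - <<'E'
from h import *
v=V("top"); A=np.ones((480,640),bool)
print("knob");band(v,box(A,310,250,365,290),.04,.09)
go((.42,-.21,.40),down(0))
E
```

```text
wrist_force: [0.2, 0.6, -2.0]
gripper_width: 0.128
gripper_force: 30.0
time_s: 5.53
tcp_pos: [0.4155, 0.0653, 0.2132]
ee_rot: [[0.711, -0.703, 0.002], [-0.703, -0.711, 0.001], [0.001, -0.002, -1.0]]
wrist_force: [1.4, 0.9, 0.9]
gripper_width: 0.127
gripper_force: 30.0
time_s: 5.87
tcp_pos: [0.4156, 0.066, 0.2125]
ee_rot: [[0.711, -0.703, -0.001], [-0.703, -0.711, -0.001], [-0.0, 0.001, -1.0]]
wrist_force: [-0.2, -0.9, 0.1]
gripper_width: 0.24
gripper_force: 0.0
wrist_force: [1.3, 0.9, 0.2]
gripper_width: 0.541
gripper_force: 0.0
knob
few 4
row [196.7 194.1   5.7] [ -0.45  -0.4  -44.63]
```

```bash
python3 -m creep '[[1,196,194,5,0,0,-44.7],[1,196,194,5,0,0,-44.7],[1,196,194,5,0,0,-44.7],[1,196,194,5,0,0,-44.7],[1,196,194,5,0,0,-44.7],[1,196,194,5,0,0,-44.7],[1,196,194,5,0,0,-44.7],[1,196,194,5,0,0,-44.7]]' | head -2; python3 -m creep '[[1,0,0,0,0,0,0]]'|head -2
python3 - <<'E'
from h import *
v=V("wrist","pics/w3.png"); A=np.ones((480,640),bool)
cv2.imwrite("pics/w3c.png",v.p[:,:,::-1])
P=v.cloud(A)
def bb(lo,hi):
    q=P[(abs(P[:,0]-.375)<.09)&(abs(P[:,1]+.222)<.06)&(P[:,2]>lo)&(P[:,2]<hi)]
    if len(q)<5: return
    c,s,a=cv2.minAreaRect(q[:,:2].astype(np.float32)); print(lo,hi,len(q),np.round(c,4),np.round(s,3),a,q.mean(0))
bb(.068,.095); bb(.022,.045); bb(.004,.02)
t=V("top"); A=np.ones((480,640),bool)
print("knob");band(t,box(A,300,240,365,300),.045,.09)
E
```

```text
time_s: 7.08
tcp_pos: [0.4182, -0.2111, 0.3963]
time_s: 7.17
tcp_pos: [0.4182, -0.2144, 0.3957]
0.068 0.095 2548 [ 0.4045 -0.2279] [0.067 0.14 ] 62.02052688598633 [ 0.39113384 -0.22622045  0.07767257]
0.022 0.045 832 [ 0.3762 -0.2184] [0.125 0.058] 1.6971046924591064 [ 0.36747479 -0.21735486  0.028243  ]
0.004 0.02 2756 [ 0.3777 -0.2195] [0.122 0.057] 2.786261558532715 [ 0.37632169 -0.21864073  0.01312112]
knob
0.045 0.09 n 49 rect c [0.4544 0.0271] [0.029 0.12 ] 37.29 mean [0.461  0.0128 0.0675] axis 130.65
```

View pics/w3.png

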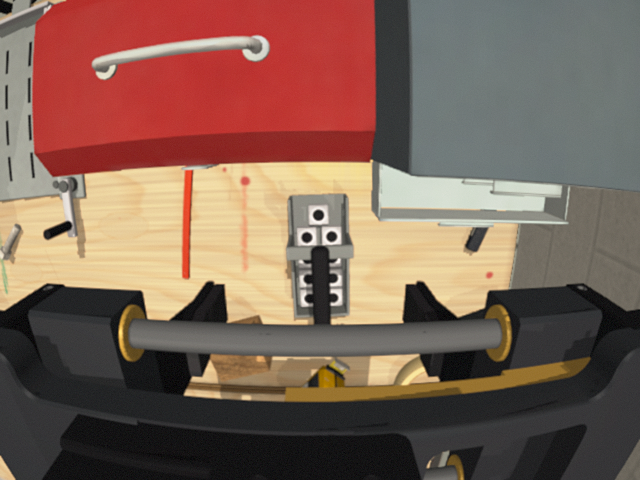

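```bash
python3 - <<'E'
from h import *
v=V("wrist"); A=np.ones((480,640),bool)
for rng in ((290,340),):
  for row in (195,197,199,203,208,225,310,314,317,320,324): 
    for u in (300,319,336):
        print(row,u,np.round(v.pts([u,row])[0],3),end=' ')
    print()
P=v.cloud(A)
q=P[(abs(P[:,0]-.375)<.09)&(abs(P[:,1]+.222)<.05)&(P[:,2]>.074)&(P[:,2]<.084)]
k=v.cloud(box(A,312,245,328,322)); k=k[(k[:,2]>.074)&(k[:,2]<.09)]
print("handle",k.min(0),k.max(0),k.mean(0))
for x in np.arange(.345,.425,.02): 
    j=k[abs(k[:,0]-x)<.006]; print(x,j[:,1].min() if len(j) else '',j[:,1].max() if len(j) else '')
E
```

```text
195 300 [ 0.438 -0.195  0.003] 195 319 [ 0.438 -0.214  0.002] 195 336 [ 0.438 -0.231  0.003] 
197 300 [ 0.436 -0.195  0.003] 197 319 [ 0.436 -0.214  0.002] 197 336 [ 0.436 -0.232  0.001] 
199 300 [ 0.434 -0.195  0.001] 199 319 [ 0.434 -0.214  0.002] 199 336 [ 0.434 -0.231  0.002] 
203 300 [ 0.43  -0.195  0.003] 203 319 [ 0.43  -0.214  0.004] 203 336 [ 0.43  -0.232  0.002] 
208 300 [ 0.425 -0.195  0.002] 208 319 [ 0.427 -0.214  0.014] 208 336 [ 0.424 -0.232  0.002] 
225 300 [ 0.407 -0.195  0.003] 225 319 [ 0.407 -0.214  0.002] 225 336 [ 0.408 -0.232  0.007] 
310 300 [ 0.323 -0.194  0.029] 310 319 [ 0.348 -0.214  0.079] 310 336 [ 0.318 -0.232  0.02 ] 
314 300 [ 0.318 -0.194  0.029] 314 319 [ 0.344 -0.214  0.079] 314 336 [ 0.318 -0.232  0.029] 
317 300 [ 0.315 -0.194  0.029] 317 319 [ 0.341 -0.214  0.079] 317 336 [ 0.299 -0.234 -0.001] 
320 300 [ 0.296 -0.193  0.001] 320 319 [ 0.337 -0.214  0.078] 320 336 [ 0.296 -0.234 -0.   ] 
324 300 [ 0.451 -0.207  0.295] 324 319 [ 0.452 -0.211  0.296] 324 336 [ 0.451 -0.215  0.296] 
handle [ 0.33516846 -0.22069399  0.07410012] [ 0.40530615 -0.210077    0.08128033] [ 0.37346466 -0.21575414  0.07887773]
0.345 -0.22066273216705626 -0.21175187503976753
0.365 -0.22044166938137355 -0.21089140238385465
0.385 -0.22029646729982638 -0.21090857487406026
0.405 -0.22019678521890512 -0.21009667971528298
0.42500000000000004
```

```bash
python3 - <<'E'
from h import *
go((.368,-.216,.237),down(2.5))
v=V("top"); A=np.ones((480,640),bool)
P=v.cloud(A)
for nm,(x0,x1,y0,y1) in dict(toolbox=(.45,.67,-.22,.02),glue=(.36,.44,.45,.55)).items():
    q=P[(P[:,0]>x0)&(P[:,0]<x1)&(P[:,1]>y0)&(P[:,1]<y1)]; print(nm,np.percentile(q[:,2],[50,95,99]))
q=P[(P[:,2]>.03)&(P[:,2]<.2)&(P[:,1]<.1)&(P[:,1]>-.25)&(P[:,0]>.44)]; print(q.min(0),q.max(0))
q=P[(P[:,2]>.03)&(P[:,2]<.2)&(P[:,1]<.6)&(P[:,1]>.44)&(P[:,0]>.35)&(P[:,0]<.46)]; print("glue",q.min(0),q.max(0),np.median(q,0))
E
```

```text
row [-49.8   6.  159.4] [-0.06  0.18 -2.58]
toolbox [0.13168431 0.55926215 0.5720875 ]
glue [0.00461779 0.12898001 0.14322873]
[ 0.44419213 -0.24993112  0.03029943] [0.65932881 0.09742087 0.16319357]
glue [0.35041943 0.48153072 0.03027664] [0.45892424 0.5999663  0.15610827] [0.39957164 0.51381462 0.06984512]
```

```bash
python3 -m creep '[[1,-50,6,0,0,0,-2.6],[1,-50,6,30,0,0,-2.6],[1,-50,6,70,0,0,-2.6],[1,-50,6,110,0,0,-2.6],[1,-50,6,140,0,0,-2.6],[1,-50,6,155,0,0,-2.6],[-1,-50,6,159,0,0,-2.6],[-1,-50,6,159,0,0,-2.6]]'|head -3;  python3 -m creep '[[-1,0,0,0,0,0,0],[-1,0,0,0,0,0,0],[-1,0,0,0,0,0,0],[-1,0,0,0,0,0,0],[-1,0,0,0,0,0,0],[-1,0,0,0,0,0,0],[-1,0,0,0,0,0,0],[-1,0,0,0,0,0,0]]'; python3 -m creep '[[-1,0,0,0,0,0,0],[-1,0,0,0,0,0,0],[-1,0,0,0,0,0,0],[-1,0,0,0,0,0,0]]'
```

```text
time_s: 8.03
tcp_pos: [0.3688, -0.2149, 0.2379]
ee_rot: [[0.999, 0.048, -0.003], [0.048, -0.999, 0.0], [-0.003, -0.0, -1.0]]
time_s: 8.7
tcp_pos: [0.3686, -0.216, 0.2388]
ee_rot: [[0.999, 0.046, 0.0], [0.046, -0.999, -0.0], [0.0, 0.0, -1.0]]
wrist_force: [-0.8, 0.8, 0.6]
gripper_width: 0.328
gripper_force: 0.0
time_s: 9.03
tcp_pos: [0.3688, -0.216, 0.2388]
ee_rot: [[0.999, 0.046, 0.0], [0.046, -0.999, -0.0], [0.0, 0.0, -1.0]]
wrist_force: [0.7, -0.8, -1.1]
gripper_width: 0.177
gripper_force: 29.9
```

```bash
python3 -m creep '[[-1,0,0,-3,0,0,0],[-1,0,0,-10,0,0,0],[-1,0,0,-25,0,2,0],[-1,0,0,-50,0,4,0],[-1,0,0,-80,0,6,0],[-1,0,0,-115,0,8,0],[-1,0,0,-150,0,10,0],[-1,0,0,-180,0,11,0]]'|head -3;  python3 -m creep '[[-1,0,0,-20,0,0,0],[-1,0,0,-40,0,0,0],[-1,0,0,-45,0,0,0],[-1,0,0,-45,0,0,0]]'
python3 - <<'E'
from h import *
go((.40,.20,.45),down(2.5)@Ro.from_rotvec([0,11,0],degrees=True).as_matrix())
R=Ro.from_euler('ZY',[-8.9,-8],degrees=True).as_matrix(); D=np.diag([1,-1,-1.])
t=np.array([np.cos(np.radians(171.1)),np.sin(np.radians(171.1)),0]); mid=np.array([.5466,.3587,.004])
M=mid+t*.120; M[2]=.12
p=M+R@[-.070,0,.234]; print(p); go(p,R@D)
E
```

```text
time_s: 9.7
tcp_pos: [0.3677, -0.2157, 0.4212]
ee_rot: [[0.98, 0.046, 0.193], [0.045, -0.999, 0.009], [0.193, -0.0, -0.981]]
time_s: 10.03
tcp_pos: [0.3595, -0.2162, 0.464]
ee_rot: [[0.98, 0.046, 0.193], [0.045, -0.999, 0.009], [0.193, 0.0, -0.981]]
wrist_force: [0.6, 0.4, -3.7]
gripper_width: 0.181
gripper_force: 29.9
row [  55.8 -413.9   25.2] [-0.02 -0.15  0.13]
[0.32738626 0.39302796 0.34198061]
row [ -27.5 -610.1  118.8] [-1.91 -3.14 11.38]
```

```bash
python3 -m creep '[[-1,2,-15,0,0,0,0],[-1,8,-40,0,0,0,0],[-1,14,-80,5,0,0,0],[-1,22,-121,10,0,0,0],[-1,28,-162,10,0,0,0],[-1,34,-203,10,0,0,0],[-1,40,-244,10,0,0,0],[-1,44,-285,10,0,0,0]]'|head -2; python3 -m creep '[[-1,0,-40,0,0,0,0],[-1,0,-75,0,0,0,0],[-1,0,-105,0,0,0,0],[-1,0,-122,0,0,0,0],[-1,0,-126,0,0,0,0]]'|head -2
python3 - <<'E'
from h import *
R=Ro.from_euler('ZY',[-8.9,-8],degrees=True).as_matrix(); D=np.diag([1,-1,-1.])
t=np.array([np.cos(np.radians(171.1)),np.sin(np.radians(171.1)),0]); mid=np.array([.5466,.3587,.004])
M=mid+t*.120; M[2]=.12
p=M+R@[-.070,0,.234]; go(p,R@D)
E
```

```text
time_s: 10.7
tcp_pos: [0.3912, 0.0724, 0.4596]
time_s: 11.12
tcp_pos: [0.3859, 0.199, 0.4591]
row [ -69.8 -197.   105.4] [-1.79 -2.8  11.61]
```

```bash
python3 -m creep '[[-1,-5,-15,5,0,0,1],[-1,-15,-45,15,0,0,3],[-1,-27,-80,35,-0.5,-0.5,5],[-1,-40,-115,55,-1,-1,7],[-1,-52,-150,75,-1.4,-2,9],[-1,-62,-178,93,-1.8,-2.5,11],[-1,-68,-192,102,-1.8,-2.8,11.5],[-1,-70,-197,105,-1.8,-2.8,11.6]]'|head -2; python3 -m creep '[[-1,0,0,0,0,0,0]]' | head -3
cat >> h.py <<'E'
TY=171.1; MID=np.array([.5466,.3587,.004])
def tray(P):
    a=np.radians(TY); t=np.array([np.cos(a),np.sin(a),0]); n=np.array([-np.sin(a),np.cos(a),0])
    d=np.atleast_2d(P)-MID; return np.c_[d@t,d@n,d[:,2]]
def pour(tx,ty,z,tilt):
    a=np.radians(TY); M=MID+tx*np.array([np.cos(a),np.sin(a),0])+ty*np.array([-np.sin(a),np.cos(a),0]); M[2]=z
    R=Ro.from_euler('ZY',[TY-180,tilt],degrees=True).as_matrix(); go(M+R@[-.070,0,.234],R@np.diag([1,-1,-1.]))
E
python3 - <<'E'
from h import *
v=V("wrist","pics/w4.png"); np.set_printoptions(precision=3,suppress=True)
for q in vision.find_in("wrist","nut1_mid"): print(round(q["conf"],2),q["uv"],v.pts(q["uv"])[0],tray(v.pts(q["uv"]))[0])
# re-verify bar
A=np.ones((480,640),bool); P=v.cloud(A); T_=tray(P)
q=P[(abs(T_[:,0]+.036)<.015)&(abs(T_[:,1])<.07)&(P[:,2]>.062)&(P[:,2]<.075)]; print(len(q),q.mean(0) if len(q) else 0, cv2.minAreaRect(q[:,:2].astype(np.float32)))
pour(.096,0,.055,-8); pour(.096,0,.048,0); pour(.096,0,.045,16)
E
```

```text
time_s: 11.78
tcp_pos: [0.3277, 0.3919, 0.341]
time_s: 11.87
tcp_pos: [0.3282, 0.391, 0.3426]
ee_rot: [[0.978, -0.157, 0.139], [-0.155, -0.988, -0.024], [0.141, 0.002, -0.99]]
0 0 ((0.0, 0.0), (0.0, 0.0), 0.0)
row [12.4 -2.9 70.2] [-0.03 -0.16 -0.23]
row [44.6 -3.  69.7] [-0.04 -8.16 -0.23]
row [112.2  -3.3  72.1] [ -0.08 -24.16  -0.22]
```

View pics/w4.png

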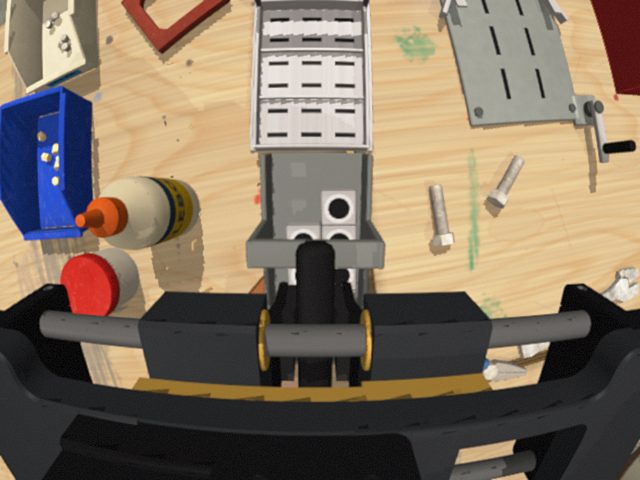

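```bash
cat >> h.py <<'E'
def status(tag):
    v=V("wrist"); A=np.ones((480,640),bool); P=v.cloud(A); st=v.st
    R=np.array(st["ee_rot"]); g=(P-np.array(st["tcp_pos"]))@R   # tool frame
    S=np.c_[g[:,0],-g[:,1],-(g[:,2]-.234)]                       # scoop frame at floor level
    Sx=S[:,0]-.070
    print("tilt",round(float(np.degrees(np.arcsin(-R[2,0]))),1),"t",round(st["time_s"],2))
    for nm,y0,y1 in (("L",3,22),("R",-22,-3)):
        k=(S[:,1]*1e3>y0)&(S[:,1]*1e3<y1)&(S[:,2]>.008)&(S[:,2]<.016)&(Sx>-.09)&(Sx<.012)
        print(nm,"lead mm",np.round(np.percentile(Sx[k]*1e3,98),0) if k.sum()>15 else None,k.sum())
    tp=tray(P)
    for b,(a0,a1) in enumerate(((-.035,.009),(.011,.055),(.057,.101)),1):
        k=(tp[:,0]>a0+.001)&(tp[:,0]<a1-.001)&(abs(tp[:,1])<.045)
        ins=(abs(S[:,1])<.033)&(Sx<.012)&(Sx>-.13)&(S[:,2]>-.005)
        k&=~ins; q=tp[k&(tp[:,2]>.008)&(tp[:,2]<.03)]
        g=np.unique(np.floor(q[:,:2]/.002).astype(int),axis=0)
        print("bay",b,"seen",k.sum(),"area/400",round(len(g)*4/400,2),"zmax",np.round(np.percentile(q[:,2],95)*1e3) if len(q) else 0)
    np.savez("st.npz",tp=tp); cv2.imwrite(f"pics/{tag}.png",v.p[:,:,::-1])
E
python3 -m creep '[[-1,5,-1,15,0,-1,0],[-1,15,-2,35,0,-2,0],[-1,25,-3,52,0,-4,0],[-1,35,-3,63,0,-6,0],[-1,42,-3,68,0,-7.5,-0.2],[-1,45,-3,70,0,-8.2,-0.2],[-1,45,-3,70,0,-8.2,-0.2]]'|sed -n 2,3p
python3 -m creep '[[-1,16,0,-4,0,-4,0],[-1,33,0,-7.5,0,-8,0],[-1,50,0,-9.5,0,-12,0],[-1,59,0,-10,0,-14,0],[-1,59,0,-10,0,-14,0],[-1,33,0,-7.5,0,-8,0],[-1,33,0,-7.5,0,-8,0]]' | sed -n 2,3p
python3 -c "
from h import *
status('p1'); pour(.096,0,.048,0)"
```

```text
tcp_pos: [0.384, 0.3844, 0.2828]
ee_rot: [[0.988, -0.157, 0.001], [-0.157, -0.988, 0.004], [0.0, -0.004, -1.0]]
tcp_pos: [0.4112, 0.378, 0.2883]
ee_rot: [[0.979, -0.153, -0.138], [-0.152, -0.988, 0.018], [-0.139, 0.003, -0.99]]
tilt 8.0 t 13.13
L lead mm -8.0 2112
R lead mm -8.0 1788
bay 1 seen 1196 area/400 0.03 zmax 19.0
bay 2 seen 8411 area/400 0.21 zmax 20.0
bay 3 seen 8066 area/400 0.35 zmax 28.0
row [-28.8  -1.   11.3] [0.09 8.07 0.16]
```

View pics/p1.png

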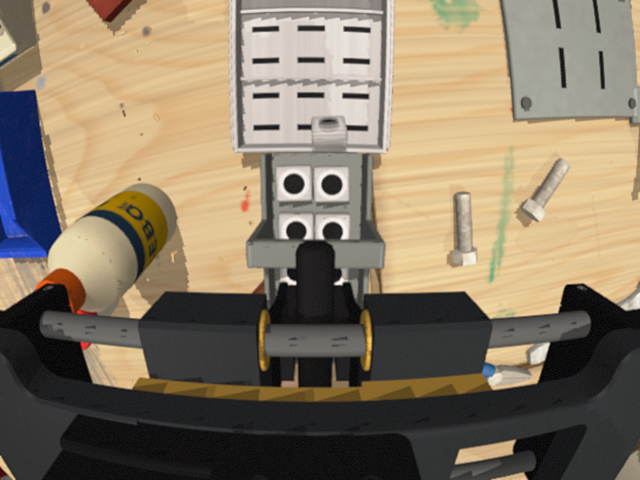

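```bash
python3 -m creep '[[-1,4,0,-0.5,0,0,0],[-1,8,0,-1,0,0,0],[-1,12,0,-1.7,0,0,0],[-1,20,0,-4,0,-2,0],[-1,28,0,-6,0,-4,0],[-1,37,0,-7.7,0,-6,0],[-1,37,0,-7.7,0,-6,0],[-1,12,0,-1.7,0,0,0]]' | sed -n 2,3p;python3 -m creep '[[-1,0,0,0,0,0,0]]' |sed -n 2p
python3 -c "
from h import *
status('p2'); pour(.084,0,.048,8)"
```

```text
tcp_pos: [0.4326, 0.3786, 0.29]
ee_rot: [[0.978, -0.162, -0.132], [-0.16, -0.987, 0.028], [-0.135, -0.007, -0.991]]
tcp_pos: [0.4244, 0.3767, 0.2877]
tilt 8.0 t 13.93
L lead mm -4.0 2009
R lead mm -4.0 1202
bay 1 seen 3728 area/400 0.09 zmax 19.0
bay 2 seen 8543 area/400 0.59 zmax 22.0
bay 3 seen 9000 area/400 1.83 zmax 29.0
row [ 1.7 -0.3 -1.1] [0.08 0.1  0.08]
```

View pics/p2.png

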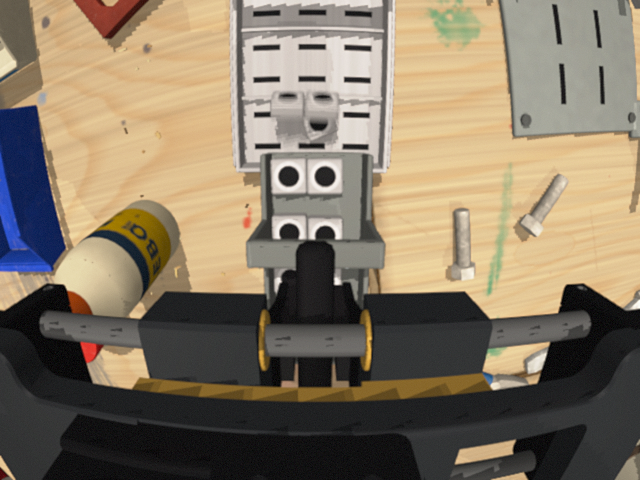

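```bash
python3 -m creep '[[-1,3,0,-0.5,0,0,0],[-1,8,0,-1.1,0,0,0],[-1,13,0,-1.8,0,0,0],[-1,18,0,-2.5,0,0,0],[-1,23,0,-3.2,0,0,0],[-1,28,0,-3.9,0,0,0],[-1,31,0,-4.4,0,0,0],[-1,33,0,-4.6,0,0,0]]' | sed -n 2p
python3 -m creep '[[-1,8,0,-2.3,0,-2,0],[-1,16,0,-4.3,0,-4,0],[-1,25,0,-6,0,-6,0],[-1,25,0,-6,0,-6,0],[-1,0,0,0,0,0,0],[-1,0,0,0,0,0,0]]' | sed -n 2,3p
python3 -c "
from h import *
status('p3'); pour(.05,0,.048,8); pour(.008,0,.048,8)"
```

```text
tcp_pos: [0.461, 0.373, 0.2895]
tcp_pos: [0.4563, 0.3715, 0.2873]
ee_rot: [[0.978, -0.153, -0.14], [-0.152, -0.988, 0.018], [-0.141, 0.004, -0.99]]
tilt 8.1 t 15.15
L lead mm -10.0 1221
R lead mm -7.0 1237
bay 1 seen 8794 area/400 0.73 zmax 24.0
bay 2 seen 8460 area/400 3.09 zmax 25.0
bay 3 seen 15424 area/400 0.3 zmax 20.0
row [ 3.1 -0.4 -1.6] [0.13 0.15 0.12]
row [44.7 -0.3 -7.6] [0.13 0.15 0.12]
```

```bash
python3 -m creep '[[-1,3,0,-0.5,0,0,0],[-1,8,0,-1.3,0,0,0],[-1,14,0,-2.3,0,0,0],[-1,20,0,-3.4,0,0,0],[-1,26,0,-4.4,0,0,0],[-1,32,0,-5.4,0,0,0],[-1,38,0,-6.5,0,0,0],[-1,43,0,-7.3,0,0,0]]' | sed -n 2p
python3 -m creep '[[-1,2,0,0,0,0,0],[-1,10,0,-2.5,0,-2,0],[-1,18,0,-4.5,0,-4,0],[-1,27,0,-6,0,-6,0],[-1,27,0,-6,0,-6,0],[-1,2,0,0,0,0,0],[-1,2,0,0,0,0,0]]' | sed -n 2,3p
python3 -c "
from h import *
status('p4'); pour(.008,0,.048,8); pour(.008,-.022,.048,8)"
```

```text
tcp_pos: [0.5044, 0.3662, 0.2907]
tcp_pos: [0.501, 0.3645, 0.2878]
ee_rot: [[0.978, -0.153, -0.141], [-0.152, -0.988, 0.018], [-0.142, 0.004, -0.99]]
tilt 8.2 t 16.45
L lead mm -16.0 1048
R lead mm -13.0 723
bay 1 seen 9304 area/400 3.3 zmax 29.0
bay 2 seen 15324 area/400 0.37 zmax 19.0
bay 3 seen 844 area/400 0.08 zmax 19.0
row [-0.1 -0.3 -0.4] [0.13 0.18 0.11]
row [ -0.  -22.3  -0.4] [0.13 0.18 0.11]
```

View pics/p4.png

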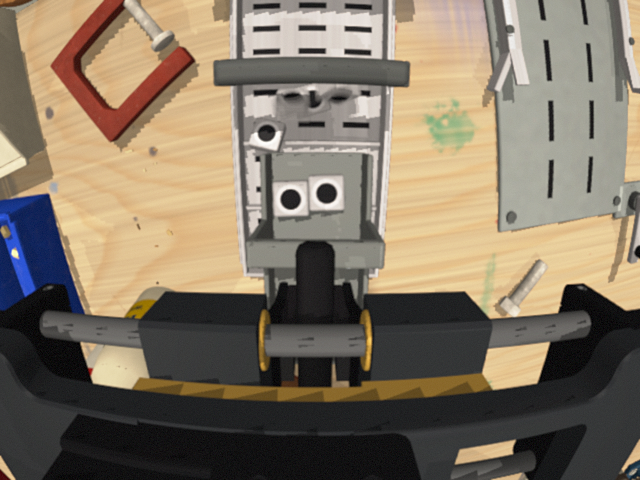

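```bash
python3 -m creep '[[-1,-12,0,5,0,3,0],[-1,-24,0,9,0,6,0],[-1,-34,0,12,0,8,0],[-1,-39,0,13,0,8,0],[-1,-47,0,14,0,8,0],[-1,-57,0,15.5,0,8,0],[-1,-67,0,17,0,8,0],[-1,-77,0,18.4,0,8,0]]' | sed -n 2p
python3 -m creep '[[-1,-10,0,0,0,0,0],[-1,-20,0,0,0,0,0],[-1,-30,0,0,0,0,0],[-1,-38,0,0,0,0,0],[-1,-42,0,0,0,0,0],[-1,-44,0,0,0,0,0],[-1,-44,0,0,0,0,0]]' | sed -n 2,3p
python3 -c "
from h import *
status('p5'); pour(.052,0,.048,0)
p=cv2.imread('pics/p5.png'); cv2.imwrite('pics/p5c.png',cv2.resize(p[0:260,210:420],None,fx=2.3,fy=2.3,interpolation=2))"
```

```text
tcp_pos: [0.4269, 0.3786, 0.2833]
tcp_pos: [0.3836, 0.3853, 0.2832]
ee_rot: [[0.988, -0.154, 0.0], [-0.154, -0.988, 0.003], [-0.0, -0.003, -1.0]]
tilt 0.0 t 17.75
L lead mm -11.0 1080
R lead mm -8.0 665
bay 1 seen 3461 area/400 1.05 zmax 17.0
bay 2 seen 7853 area/400 1.61 zmax 18.0
bay 3 seen 7603 area/400 2.54 zmax 16.0
row [42.8  1.1  1.2] [-0.16  0.01  0.02]
```

View pics/p5c.png

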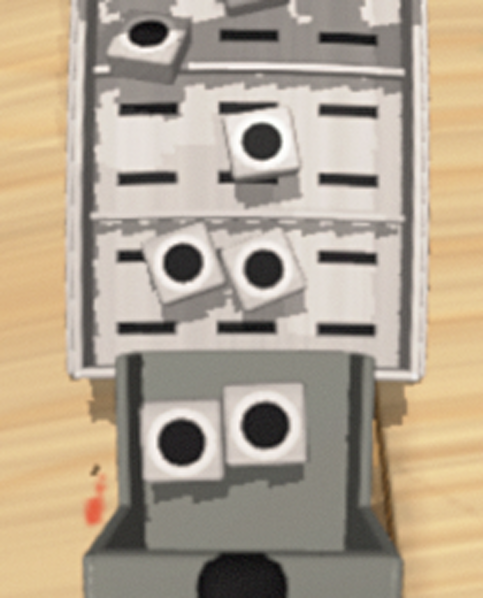

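```bash
python3 -c "
from h import *
pour(.060,-.016,.036,0)"
```

```text
row [ 34.8 -14.8  13.2] [-0.16  0.01  0.02]
```

```bash
python3 -m creep '[[-1,3,-2,1,0,0,0],[-1,8,-4,3,0,0,0],[-1,13,-6,5,0,0,0],[-1,18,-8,7,0,0,0],[-1,24,-10,9,0,0,0],[-1,29,-12,11,0,0,0],[-1,33,-14,12.5,0,0,0],[-1,35,-15,13,0,0,0]]' | sed -n 2p
python3 -m creep '[[-1,16,0,-4,0,-4,0],[-1,33,0,-7.5,0,-8,0],[-1,42,0,-8.7,0,-10,0],[-1,50,0,-9.5,0,-12,0],[-1,54.5,0,-9.8,0,-13,0],[-1,54.5,0,-9.8,0,-13,0]]' | sed -n 2,3p
python3 -c "
from h import *
status('p6')"
```

```text
tcp_pos: [0.4217, 0.3947, 0.2696]
tcp_pos: [0.4758, 0.3859, 0.2797]
ee_rot: [[0.962, -0.156, -0.222], [-0.152, -0.988, 0.038], [-0.225, -0.003, -0.974]]
tilt 13.0 t 18.97
L lead mm 1.0 1129
R lead mm 3.0 643
bay 1 seen 9322 area/400 3.5 zmax 20.0
bay 2 seen 9252 area/400 1.56 zmax 18.0
bay 3 seen 12742 area/400 0.51 zmax 20.0
```

```bash
python3 -m creep '[[-1,0,0,0,0,0,0],[-1,0,0,0,0,0,0]]' | sed -n 2p
python3 -c "
from h import *
status('p7')"; python3 -m creep '[[-1,0,0,0,0,0,0],[-1,0,0,0,0,0,0],[-1,0,0,0,0,0,0],[-1,0,0,0,0,0,0]]' | sed -n 2p
python3 -c "
from h import *
status('p8')"
```

```text
tcp_pos: [0.4741, 0.3862, 0.2798]
tilt 13.0 t 19.18
L lead mm 3.0 1119
R lead mm 5.0 664
bay 1 seen 8924 area/400 3.26 zmax 20.0
bay 2 seen 9298 area/400 1.55 zmax 18.0
bay 3 seen 13005 area/400 0.56 zmax 19.0
tcp_pos: [0.4746, 0.3862, 0.28]
tilt 13.0 t 19.57
L lead mm 3.0 1142
R lead mm 5.0 667
bay 1 seen 9040 area/400 3.3 zmax 20.0
bay 2 seen 9279 area/400 1.6 zmax 18.0
bay 3 seen 13001 area/400 0.57 zmax 20.0
```

```bash
python3 -m creep '[[-1,4,0,-1.2,0,-1,0],[-1,8.2,0,-2.3,0,-2,0],[-1,8.2,0,-2.3,0,-2,0],[-1,8.2,0,-2.3,0,-2,0],[-1,8.2,0,-2.3,0,-2,0],[-1,8.2,0,-2.3,0,-2,0]]' | sed -n 2p
python3 -c "
from h import *
status('p9'); pour(.13,0,.10,-3)"
```

```text
tcp_pos: [0.4832, 0.3847, 0.2803]
tilt 15.0 t 20.12
L lead mm None 0
R lead mm None 0
bay 1 seen 8999 area/400 3.25 zmax 20.0
bay 2 seen 9651 area/400 2.93 zmax 20.0
bay 3 seen 12409 area/400 0.86 zmax 19.0
row [-153.3   15.8  -10.3] [-0.14 18.02  0.02]
```

```bash
python3 -m creep '[[-1,-8,0,-29,0,0,0],[-1,-15.5,0,-58,0,0,0],[-1,-55,5,-48,0,5,0],[-1,-92,10,-30,0,10,0],[-1,-130,14,-15,0,15,0],[-1,-153,16,-10,0,18,0],[-1,-153,16,-10,0,18,0],[-1,-153,16,-10,0,18,0]]' | sed -n 2,3p
python3 -c "
from h import *
status('p10')
p=cv2.imread('pics/p10.png'); cv2.imwrite('pics/p10c.png',cv2.resize(p[0:290,190:440],None,fx=2,fy=2,interpolation=2))
s=r.sense(); go((.40,.20,.45),down(2.5))"
```

```text
tcp_pos: [0.3356, 0.3913, 0.3301]
ee_rot: [[0.987, -0.151, 0.052], [-0.151, -0.989, -0.005], [0.052, -0.003, -0.999]]
tilt -3.0 t 20.83
L lead mm None 0
R lead mm None 0
bay 1 seen 1252 area/400 0.54 zmax 18.0
bay 2 seen 5107 area/400 2.95 zmax 20.0
bay 3 seen 5301 area/400 2.53 zmax 16.0
row [  98.   179.3 -115.5] [  0.08  -2.99 -11.3 ]
```

View pics/p10c.png

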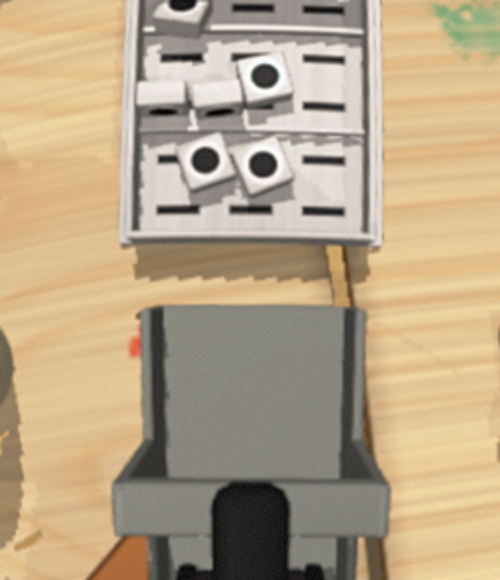

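```bash
python3 -m creep '[[-1,10,0,-40,0,0,0],[-1,30,30,-80,0,-1,-3],[-1,55,70,-105,0,-2,-6],[-1,75,110,-115,0,-3,-9],[-1,90,145,-115,0,-3,-11.3],[-1,98,175,-115,0,-3,-11.3],[-1,98,179,-115,0,-3,-11.3]]' | sed -n 2,3p
python3 -m creep '[[-1,0,40,0,0,0,0],[-1,0,80,0,0,0,0],[-1,-4,120,0,0,0,0],[-1,-8,160,0,0,0,0],[-1,-12,200,0,0,0,0],[-1,-16,240,0,0,0,0],[-1,-20,280,0,0,0,0],[-1,-25,320,0,0,0,0]]' | sed -n 2,3p
python3 -m creep '[[-1,0,40,0,0,0,0],[-1,0,75,0,0,0,0],[-1,0,88,0,0,0,0],[-1,0,88,0,0,0,0]]' | sed -n 2,3p
python3 -c "
from h import *
go((.368,-.216,.2395),down(2.5))"
```

```text
tcp_pos: [0.4015, 0.196, 0.4506]
ee_rot: [[0.999, 0.037, 0.001], [0.037, -0.999, -0.001], [0.001, 0.001, -1.0]]
tcp_pos: [0.3887, -0.1235, 0.4508]
ee_rot: [[0.999, 0.04, 0.002], [0.04, -0.999, -0.002], [0.002, 0.002, -1.0]]
tcp_pos: [0.3928, -0.2122, 0.4501]
ee_rot: [[0.999, 0.035, -0.0], [0.035, -0.999, -0.003], [-0.001, 0.003, -1.0]]
row [-24.8   2.4 210.7] [ 0.15  0.03 -0.51]
```

```bash
python3 -m creep '[[-1,-12,1,40,0,0,0],[-1,-25,2,80,0,0,0],[-1,-25,2,120,0,0,0],[-1,-25,2,160,0,0,0],[-1,-25,2,190,0,0,0],[-1,-25,2,204,0,0,0],[-1,-25,2,208,0,0,0],[-1,-25,2,208,0,0,0]]' | sed -n 2,4p
python3 -m creep '[[-1,0,0,1.5,0,0,0],[-1,0,0,2.5,0,0,0],[-1,0,0,2.5,0,0,0]]' | sed -n 2,4p
python3 -m creep '[[0,0,0,0,0,0,0],[0,0,0,0,0,0,0],[0.4,0,0,0,0,0,0],[0.7,0,0,0,0,0,0],[1,0,0,0,0,0,0],[1,0,0,0,0,0,0],[1,0,0,0,0,0,0],[1,0,0,0,0,0,0]]' | sed -n 2,6p
python3 -m creep '[[1,0,0,-15,0,0,0],[1,0,0,-50,0,0,0],[1,0,0,-90,0,0,0],[1,0,0,-130,0,0,0],[1,0,0,-165,0,0,0],[1,0,0,-175,0,0,0]]' | sed -n 2,6p
python3 - <<'E'
from h import *
v=V("wrist"); P=v.cloud(np.ones((480,640),bool))
q=P[(abs(P[:,0]-.376)<.08)&(abs(P[:,1]+.218)<.05)]
k=q[(q[:,2]>.024)&(q[:,2]<.04)]; print("walls",len(k),k.mean(0),cv2.minAreaRect(k[:,:2].astype(np.float32)))
k=q[(q[:,2]>-.002)&(q[:,2]<.008)&(q[:,0]>.41)&(abs(q[:,1]+.216)<.02)]; print(k.mean(0))
k=q[(q[:,2]>.07)&(q[:,2]<.09)&(abs(q[:,1]+.216)<.01)]; print("handle z",np.percentile(k[:,2],[5,50,95]))
t=V("top"); P=t.cloud(np.ones((480,640),bool))
q=P[(P[:,0]>.30)&(P[:,0]<.45)&(P[:,1]>.15)&(P[:,1]<.32)&(P[:,2]>.01)&(P[:,2]<.05)]
lab=cv2.partition if 0 else None
print(len(q),q.min(0),q.max(0))
go((.36,.23,.42),down(0))
E
```

```text
tcp_pos: [0.3679, -0.2123, 0.2415]
ee_rot: [[0.999, 0.042, -0.002], [0.042, -0.999, -0.002], [-0.002, 0.002, -1.0]]
wrist_force: [-0.2, -0.9, -1.2]
tcp_pos: [0.3679, -0.2123, 0.2407]
ee_rot: [[0.999, 0.042, 0.002], [0.042, -0.999, -0.003], [0.002, 0.003, -1.0]]
wrist_force: [-0.5, 0.3, -1.8]
tcp_pos: [0.3674, -0.2123, 0.2396]
ee_rot: [[0.999, 0.042, -0.001], [0.042, -0.999, -0.003], [-0.001, 0.003, -1.0]]
wrist_force: [0.3, 0.3, -0.2]
gripper_width: 0.702
gripper_force: 0.0
tcp_pos: [0.3682, -0.2122, 0.4207]
ee_rot: [[0.999, 0.043, 0.01], [0.043, -0.999, -0.006], [0.01, 0.007, -1.0]]
wrist_force: [0.4, -0.8, -0.0]
gripper_width: 0.993
gripper_force: 0.0
walls 702 [ 0.36458264 -0.21284942  0.02806399] ((0.37579071521759033, -0.21189135313034058), (0.12277078628540039, 0.058091212064027786), 2.4220616817474365)
[ 0.43283938 -0.2159683   0.00150124]
handle z [0.07292543 0.07917062 0.0805919 ]
153 [0.30073228 0.15722486 0.01000556] [0.44777466 0.31235916 0.02559424]
row [  10.9 -441.8   -4.4] [ 0.23 -0.35  2.41]
```

```bash
python3 -m creep '[[1,20,-40,0,0,0,0],[1,40,-80,0,0,0,0],[1,50,-120,0,0,0,0],[1,55,-160,0,0,0,2.4],[1,55,-200,0,0,0,2.4],[1,55,-240,0,0,0,2.4],[1,50,-280,0,0,0,2.4],[1,45,-320,0,0,0,2.4]]' | sed -n 2p
python3 -m creep '[[1,-15,-40,0,0,0,0],[1,-30,-80,0,0,0,0],[1,-35,-115,0,0,0,0],[1,-35,-120,0,0,0,0],[1,-35,-120,0,0,0,0]]' | sed -n 2,3p
python3 - <<'E'
from h import *
v=V("wrist","pics/b1.png"); P=v.cloud(np.ones((480,640),bool))
for q in v.mask("bolt1_mid"):
    print(round(q["conf"],2),np.round(q["uv"]),q["region"].sum()); band(v,q["region"],.004,.03)
    k=v.cloud(q["region"]); k=k[(k[:,2]>.004)&(k[:,2]<.03)]
    if len(k)>30:
        c,s,a=cv2.minAreaRect(k[:,:2].astype(np.float32)); 
        m=k.mean(0); u,S,vt=np.linalg.svd(k[:,:2]-m[:2],full_matrices=False); w=(k[:,:2]-m[:2])@vt[0]; h=(k[:,:2]-m[:2])@vt[1]
        for e0 in np.arange(np.floor(w.min()*1e3),w.max()*1e3,9):
            z=(w*1e3>e0)&(w*1e3<e0+9); print("  w",round(e0),"width",round(np.ptp(h[z])*1e3,1),"z",round(k[z,2].max()*1e3,1), "dir",np.round(vt[0],2)) if z.sum()>3 else 0
E
```

```text
tcp_pos: [0.398, 0.1116, 0.4122]
tcp_pos: [0.3634, 0.2316, 0.4118]
ee_rot: [[1.0, 0.004, -0.003], [0.004, -1.0, -0.005], [-0.003, 0.005, -1.0]]
0.67 [275. 209.] 715
0.004 0.03 n 713 rect c [0.3704 0.269 ] [0.021 0.054] 88.66 mean [0.3679 0.2691 0.0135] axis -179.27
  w -30 width 12.5 z 14.0 dir [-1.   -0.01]
  w -21 width 12.8 z 14.3 dir [-1.   -0.01]
  w -12 width 11.6 z 15.8 dir [-1.   -0.01]
  w -3 width 11.7 z 16.7 dir [-1.   -0.01]
  w 6 width 12.5 z 18.5 dir [-1.   -0.01]
  w 15 width 20.5 z 22.2 dir [-1.   -0.01]
  w 24 width 6.9 z 19.1 dir [-1.   -0.01]
```

View pics/b1.png

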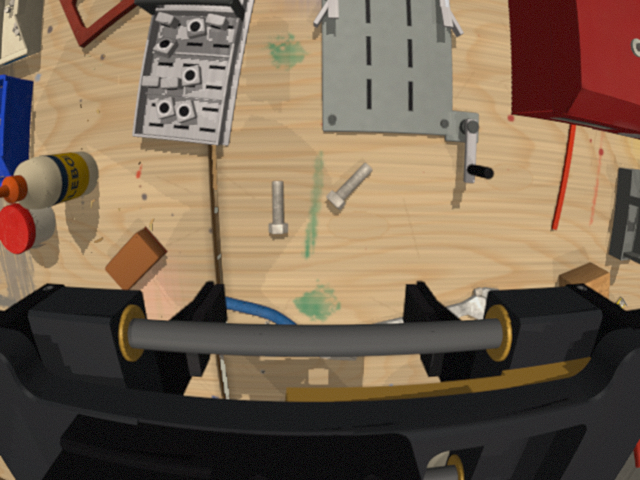

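```bash
python3 - <<'E'
from h import *
v=V("wrist"); A=np.ones((480,640),bool)
band(v,box(A,322,158,380,215),.007,.03)
k=v.cloud(box(A,322,158,380,215)); k=k[(k[:,2]>.018)]; print("head",k.mean(0))
go((.3704,.269,.186),down(0.5))
a=np.radians(TY); t=np.array([np.cos(a),np.sin(a),0]); n=np.array([-np.sin(a),np.cos(a),0])
for x,y in ((-.072,.006),(-.070,-.006)): print(np.round(MID+t*x+n*y,4))
E
```

```text
0.007 0.03 n 680 rect c [0.3932 0.1932] [0.021 0.055] 44.22 mean [0.3921 0.1962 0.0138] axis 135.58
head [0.37825015 0.20852599 0.01952386]
row [  6.9 -41.2 226.3] [ 0.27  0.14 -0.56]
[0.6168 0.3416 0.004 ]
[0.6167 0.3538 0.004 ]
```

```bash
python3 -m creep '[[-0.2,7,-41,40,0,0,0],[-0.2,7,-41,80,0,0,0],[-0.2,7,-41,120,0,0,0],[-0.2,7,-41,160,0,0,0],[-0.2,7,-41,195,0,0,0],[-0.2,7,-41,218,0,0,0],[-0.2,7,-41,226,0,0,0],[-0.2,7,-41,226,0,0,0]]' | sed -n 2,4p
python3 -m creep '[[-1,0,0,0,0,0,0],[-1,0,0,0,0,0,0],[-1,0,0,0,0,0,0],[-1,0,0,0,0,0,0],[-1,0,0,0,0,0,0],[-1,0,0,0,0,0,0],[-1,0,0,0,0,0,0],[-1,0,0,0,0,0,0]]' | sed -n 2,6p
python3 -m creep '[[-1,0,0,-10,0,0,0],[-1,0,0,-40,0,0,0],[-1,0,0,-80,0,0,0],[-1,0,0,-120,0,0,0],[-1,0,0,-150,0,0,0],[-1,0,0,-150,0,0,0]]' | sed -n 2,6p
python3 -c "
from h import *
go((.6168,.3416,.33),down(81.1))"
```

```text
tcp_pos: [0.3711, 0.2686, 0.1857]
ee_rot: [[1.0, -0.002, -0.003], [-0.002, -1.0, -0.007], [-0.003, 0.007, -1.0]]
wrist_force: [-0.3, 0.6, -0.1]
tcp_pos: [0.3712, 0.2707, 0.1884]
ee_rot: [[1.0, 0.001, 0.001], [0.001, -1.0, -0.001], [0.001, 0.001, -1.0]]
wrist_force: [-0.6, -0.9, 7.7]
gripper_width: 0.127
gripper_force: 30.0
tcp_pos: [0.372, 0.2718, 0.3439]
ee_rot: [[1.0, 0.002, 0.009], [0.002, -1.0, 0.008], [0.009, -0.008, -1.0]]
wrist_force: [0.1, 0.6, -1.1]
gripper_width: 0.125
gripper_force: 30.0
row [244.8 -69.3  16.7] [-3.000e-02 -7.500e-01 -8.101e+01]
```

```bash
python3 -m creep '[[-1,30,-8,5,0,0,-7],[-1,65,-18,10,0,0,-14],[-1,95,-27,15,0,0,-21],[-1,125,-35,17,0,0,-28],[-1,155,-44,17,0,0,-35],[-1,185,-52,17,0,0,-42],[-1,215,-61,17,0,0,-49],[-1,245,-69,17,0,0,-56]]' | sed -n 2,3p
python3 -m creep '[[-1,0,0,0,0,0,-7],[-1,0,0,0,0,0,-14],[-1,0,0,0,0,0,-21],[-1,0,0,0,0,0,-25],[-1,0,0,0,0,0,-25],[-1,0,0,0,0,0,-25]]' | sed -n 2,3p
python3 -c "
from h import *
go((.6168,.3416,.206),down(81.1))
v=V('wrist'); P=v.cloud(np.ones((480,640),bool)); T_=tray(P)
for nm,x,lo,hi in (('bar',-.036,.058,.078),('plate',-.1015,.03,.043)):
    q=P[(abs(T_[:,0]-x)<.02)&(abs(T_[:,1])<.08)&(P[:,2]>lo)&(P[:,2]<hi)]
    if len(q)>20: print(nm,len(q),q.mean(0),cv2.minAreaRect(q[:,:2].astype(np.float32)))"
```

```text
tcp_pos: [0.6172, 0.3398, 0.3186]
ee_rot: [[0.554, 0.832, -0.002], [0.832, -0.554, -0.004], [-0.004, -0.0, -1.0]]
tcp_pos: [0.6158, 0.3395, 0.319]
ee_rot: [[0.158, 0.987, -0.002], [0.987, -0.158, -0.003], [-0.004, -0.001, -1.0]]
row [  2.7   0.8 113. ] [-0.08  0.21 -0.22]
bar 2756 [0.58461668 0.36401589 0.0675663 ] ((0.5834100246429443, 0.36115387082099915), (0.08586540818214417, 0.014842996373772621), 80.69873809814453)
plate 1174 [0.64796499 0.35292597 0.03498195] ((0.6474248766899109, 0.3473304510116577), (0.1262006014585495, 0.005660390947014093), 80.76136016845703)
```

```bash
python3 -m creep '[[-1,2.7,1,30,0,0,0],[-1,2.7,1,60,0,0,0],[-1,2.7,1,90,0,0,0],[-1,2.7,1,106,0,0,0],[-1,2.7,1,112,0,0,0],[-1,2.7,1,112,0,0,0]]' | sed -n 2,4p
python3 -m creep '[[-0.6,0,0,0,0,0,0],[-0.6,0,0,0,0,0,0],[-0.6,0,0,0,0,0,0],[-0.6,0,0,0,0,0,0]]' | sed -n 2,6p
python3 -m creep '[[-0.6,0,0,-20,0,0,0],[-0.6,0,0,-50,0,0,0],[-0.6,0,0,-85,0,0,0],[-0.2,0,0,-120,0,0,0],[-0.2,0,0,-150,0,0,0],[-0.2,0,0,-150,0,0,0]]' | sed -n 2,6p
python3 -c "
from h import *
go((.3932,.1937,.30),down(-44.4))"
```

```text
tcp_pos: [0.6169, 0.3414, 0.2059]
ee_rot: [[0.157, 0.988, -0.004], [0.988, -0.157, -0.005], [-0.006, -0.003, -1.0]]
wrist_force: [0.4, -0.1, -0.5]
tcp_pos: [0.6177, 0.342, 0.21]
ee_rot: [[0.157, 0.988, 0.002], [0.988, -0.157, -0.001], [-0.0, 0.002, -1.0]]
wrist_force: [-0.0, 1.2, 0.3]
gripper_width: 0.192
gripper_force: 0.0
tcp_pos: [0.6185, 0.3425, 0.3683]
ee_rot: [[0.155, 0.988, 0.014], [0.988, -0.156, 0.006], [0.008, 0.013, -1.0]]
wrist_force: [0.6, 1.0, 1.3]
gripper_width: 0.344
gripper_force: 0.0
row [-182.6 -200.2   64.2] [-1.2000e-01 -1.0700e+00  1.2545e+02]
```

```bash
python3 -m creep '[[-0.2,-183,-200,40,0,0,57],[-0.2,-183,-200,40,0,0,57],[-0.2,-183,-200,40,0,0,57],[-0.2,-183,-200,40,0,0,57],[-0.2,-183,-200,40,0,0,57],[-0.2,-183,-200,40,0,0,57],[-0.2,-183,-200,40,0,0,57],[-0.2,-183,-200,40,0,0,57]]' | sed -n 2p
python3 -m creep '[[-0.2,0,0,0,0,0,57],[-0.2,0,0,0,0,0,57],[-0.2,0,0,0,0,0,57],[-0.2,0,0,0,0,0,57],[-0.2,0,0,0,0,0,57],[-0.2,0,0,0,0,0,57],[-0.2,0,0,0,0,0,57],[-0.2,0,0,0,0,0,57]]' | sed -n 2p
python3 -m creep '[[-0.2,0,0,0,0,0,5.7],[-0.2,0,0,0,0,0,11.4],[-0.2,0,0,0,0,0,11.4],[-0.2,0,0,0,0,0,11.4]]' | sed -n 2,3p
python3 -c "
from h import *
t=V('top','pics/t2.png'); 
for q in t.mask('bolt1_mid'): print(q['conf'],q['uv']); print(rect(t,q['region'],lo=.003,hi=.04))
v=V('wrist','pics/b2.png')
for q in v.mask('bolt1_mid'): print(q['conf'],q['uv']); print(rect(v,q['region'],lo=.005,hi=.03))
P=v.cloud(np.ones((480,640),bool)); q=P[(abs(P[:,0]-.393)<.05)&(abs(P[:,1]-.193)<.05)&(P[:,2]>.007)&(P[:,2]<.03)]; print(len(q),cv2.minAreaRect(q[:,:2].astype(np.float32)) if len(q) else '')
go((.3932,.1937,.188),down(-44.4))"
```

```text
tcp_pos: [0.387, 0.1888, 0.3183]
tcp_pos: [0.3912, 0.1925, 0.3193]
tcp_pos: [0.3912, 0.1925, 0.3191]
ee_rot: [[0.716, -0.698, 0.001], [-0.698, -0.716, -0.001], [0.001, 0.001, -1.0]]
0.56 [254.6, 213.5]
((0.6178616285324097, 0.3361852169036865), (0.04673686623573303, 0.012411651201546192), 74.17328643798828, 31)
0.74 [103.3, 307.3]
((0.48157015442848206, 0.387040913105011), (0.015166970901191235, 0.020535821095108986), 13.5828857421875, 214)
0.58 [37.4, 170.5]
((0.6201211810112, 0.3411443829536438), (0.05483752861618996, 0.019863413646817207), 76.72793579101562, 618)
1198 ((0.39357349276542664, 0.1932109147310257), (0.021304458379745483, 0.05421462655067444), 46.10078811645508)
row [  0.4  -2.5 130.7] [ 0.1  -0.08  0.06]
```

```bash
python3 -m creep '[[-0.2,1,-2,40,0,0,0],[-0.2,1,-2,80,0,0,0],[-0.2,1,-2,110,0,0,0],[-0.2,1,-2,125,0,0,0],[-0.2,1,-2,130,0,0,0],[-1,1,-2,130,0,0,0],[-1,1,-2,130,0,0,0],[-1,1,-2,130,0,0,0]]' | sed -n 2,4p
python3 -m creep '[[-1,0,0,0,0,0,0],[-1,0,0,0,0,0,0],[-1,0,0,0,0,0,0],[-1,0,0,0,0,0,0]]' | sed -n 2,6p
python3 -m creep '[[-1,0,0,-10,0,0,0],[-1,0,0,-40,0,0,0],[-1,0,0,-80,0,0,0],[-1,0,0,-120,0,0,0],[-1,0,0,-145,0,0,0],[-1,0,0,-145,0,0,0]]' | sed -n 2,6p
python3 -c "
from h import *
go((.6155,.3538,.33),down(81.1))"
```

```text
tcp_pos: [0.3938, 0.1935, 0.1898]
ee_rot: [[0.715, -0.699, 0.002], [-0.699, -0.715, -0.0], [0.002, -0.001, -1.0]]
wrist_force: [-0.7, -1.1, 0.7]
tcp_pos: [0.3936, 0.1933, 0.1895]
ee_rot: [[0.715, -0.699, 0.001], [-0.699, -0.715, -0.001], [0.002, -0.0, -1.0]]
wrist_force: [-0.7, 1.2, 5.1]
gripper_width: 0.123
gripper_force: 30.0
tcp_pos: [0.3944, 0.1942, 0.3393]
ee_rot: [[0.715, -0.699, 0.009], [-0.699, -0.715, 0.006], [0.003, -0.011, -1.0]]
wrist_force: [0.3, 0.8, -0.8]
gripper_width: 0.124
gripper_force: 30.0
row [  46.6 -268.6   12.3] [  -0.19   -0.75 -125.43]
```

```bash
python3 -m creep '[[-1,47,-268,12,0,0,-57],[-1,47,-268,12,0,0,-57],[-1,47,-268,12,0,0,-57],[-1,47,-268,12,0,0,-57],[-1,47,-268,12,0,0,-57],[-1,47,-268,12,0,0,-57],[-1,47,-268,12,0,0,-57],[-1,47,-268,12,0,0,-57]]' | sed -n 2p
python3 -m creep '[[-1,0,0,0,0,0,-57],[-1,0,0,0,0,0,-57],[-1,0,0,0,0,0,-57],[-1,0,0,0,0,0,-57],[-1,0,0,0,0,0,-57],[-1,0,0,0,0,0,-57],[-1,0,0,0,0,0,-57],[-1,0,0,0,0,0,-57]]' | sed -n 2p
python3 -m creep '[[-1,0,0,0,0,0,-6],[-1,0,0,0,0,0,-11.4],[-1,0,0,0,0,0,-11.4],[-1,0,0,0,0,0,-11.4]]' | sed -n 2,3p
python3 -c "
from h import *
go((.6167,.3538,.212),down(81.1))"
```

```text
tcp_pos: [0.6173, 0.354, 0.317]
tcp_pos: [0.6142, 0.3517, 0.3192]
tcp_pos: [0.6143, 0.3518, 0.3197]
ee_rot: [[0.159, 0.987, -0.002], [0.987, -0.159, -0.004], [-0.004, -0.002, -1.0]]
row [  2.8   2.3 107.7] [-0.1   0.23 -0.26]
```

Then, after release, rise over the tray and look at the bar for gripping.

```bash
python3 -m creep '[[-1,2.8,2,30,0,0,0],[-1,2.8,2,60,0,0,0],[-1,2.8,2,90,0,0,0],[-1,2.8,2,102,0,0,0],[-1,2.8,2,107,0,0,0],[-1,2.8,2,107,0,0,0]]' | sed -n 2,4p
python3 -m creep '[[-0.6,0,0,0,0,0,0],[-0.6,0,0,0,0,0,0],[-0.6,0,0,0,0,0,0],[-0.6,0,0,0,0,0,0]]' | sed -n 2,6p
python3 -m creep '[[-0.6,0,0,-20,0,0,0],[-0.6,0,0,-50,0,0,0],[-0.6,0,0,-85,0,0,0],[0,0,0,-120,0,0,0],[0,-60,0,-160,0,0,0],[0,-100,0,-185,0,0,0],[0,-110,0,-190,0,0,0],[0,-110,0,-190,0,0,0]]' | sed -n 2,6p
python3 - <<'E'
from h import *
v=V("wrist","pics/b3.png"); P=v.cloud(np.ones((480,640),bool)); T_=tray(P)
for nm,x,lo,hi in (('bar',-.036,.058,.078),('plate',-.1015,.03,.043)):
    q=P[(abs(T_[:,0]-x)<.02)&(abs(T_[:,1])<.08)&(P[:,2]>lo)&(P[:,2]<hi)]
    if len(q)>20: print(nm,len(q),q.mean(0),cv2.minAreaRect(q[:,:2].astype(np.float32)))
for q in v.mask('bolt1_mid'): print(q['conf'],q['uv'],tray(v.cloud(q["region"])).mean(0)*1e3)
a=np.radians(TY); b=MID+np.array([np.cos(a),np.sin(a),0])*-.036; print(b)
go((b[0],b[1],.30),down(81.1))
E
```

```text
tcp_pos: [0.617, 0.3539, 0.2138]
ee_rot: [[0.157, 0.988, -0.001], [0.988, -0.157, -0.004], [-0.004, -0.0, -1.0]]
wrist_force: [0.8, -0.3, 0.5]
tcp_pos: [0.617, 0.3543, 0.2155]
ee_rot: [[0.157, 0.988, 0.001], [0.988, -0.157, -0.001], [-0.001, 0.002, -1.0]]
wrist_force: [-0.1, -0.9, -0.1]
gripper_width: 0.194
gripper_force: 0.0
tcp_pos: [0.5993, 0.2417, 0.4112]
ee_rot: [[0.159, 0.987, 0.008], [0.987, -0.159, 0.001], [0.002, 0.007, -1.0]]
wrist_force: [0.1, 0.5, 1.2]
gripper_width: 0.464
gripper_force: 0.0
bar 1856 [0.58260242 0.35277097 0.06766154] ((0.5820903182029724, 0.3535342514514923), (0.0991327166557312, 0.014957833103835583), 80.70201110839844)
plate 746 [0.64656019 0.3433721  0.03500256] ((0.6469389200210571, 0.3433769941329956), (0.134100541472435, 0.005966620985418558), 80.82058715820312)
0.6 [315.4, 120.0] [-75.82918964   7.30618903  13.97576166]
0.17 [177.1, 101.5] [ 69.03343561 -19.12311879   9.65972604]
[0.58216656 0.35313043 0.004     ]
row [104.6 -34.8 107.4] [ 0.21 -0.07 -0.23]
```

View pics/b3.png

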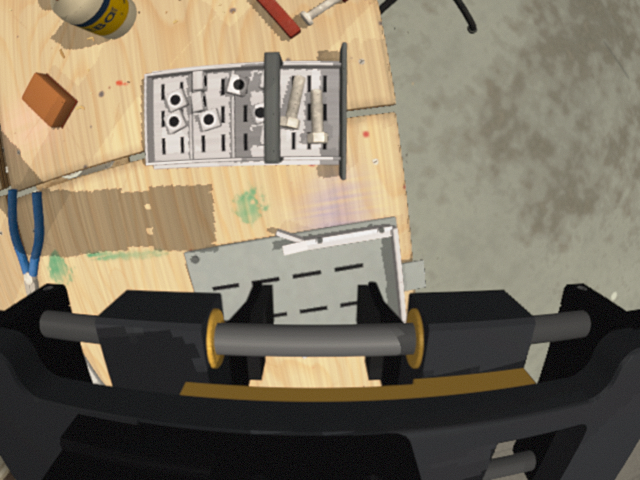

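```bash
python3 -m creep '[[0,40,-14,20,0,0,0],[0,80,-27,50,0,0,0],[0,104.5,-35,80,0,0,0],[0,104.5,-35,107,0,0,0],[0,104.5,-35,140,0,0,0],[0,104.5,-35,165,0,0,0],[0,104.5,-35,180,0,0,0],[0,104.5,-35,181,0,0,0]]' | sed -n 2,4p
python3 -c "
from h import *
go((.5822,.3532,.226),down(81))"
```

```text
tcp_pos: [0.5797, 0.3545, 0.2166]
ee_rot: [[0.156, 0.988, -0.009], [0.988, -0.156, -0.009], [-0.011, -0.007, -1.0]]
wrist_force: [1.4, -0.1, -1.3]
row [-1.   2.6 -9.4] [-0.42  0.6   0.03]
```

```bash
python3 -m creep '[[0,-1,2.5,-8,0,0,0],[0,-1,2.5,-8,0,0,0],[0,-1,2.5,-8,0,0,0],[0,-1,2.5,-8,0,0,0]]' | sed -n 2,4p
python3 -c "
from h import *
go((.5822,.3532,.226),down(81))"
```

```text
tcp_pos: [0.5841, 0.3531, 0.2331]
ee_rot: [[0.157, 0.988, 0.002], [0.988, -0.157, 0.0], [0.0, 0.002, -1.0]]
wrist_force: [0.5, -0.0, 0.1]
row [-0.2 -1.9  7.1] [ 0.12 -0.02 -0.01]
```

```bash
python3 -m creep '[[0,0,-1.5,4,0,0,0],[0,0,-1.5,7,0,0,0],[0,0,-1.5,7,0,0,0],[-1,0,-1.5,7,0,0,0],[-1,0,-1.5,7,0,0,0],[-1,0,-1.5,7,0,0,0],[-1,0,-1.5,7,0,0,0],[-1,0,-1.5,7,0,0,0]]' | sed -n 2,4p
python3 -m creep '[[-1,0,0,0,0,0,0],[-1,0,0,0,0,0,0],[-1,0,0,0,0,0,0],[-1,0,0,0,0,0,0]]' | sed -n 2,6p
python3 -m creep '[[-1,0,0,-1,0,0,0],[-1,0,0,-3,0,0,0],[-1,0,0,-7,0,0,0],[-1,0,0,-13,0,0,0],[-1,0,0,-18,0,0,0],[-1,0,0,-20,0,0,0],[-1,0,0,-20,0,0,0]]' | sed -n 2,6p
python3 - <<'E'
from h import *
s=r.sense(); print(s["wrist_force"],s["moment"])
v=V("top"); P=v.cloud(np.ones((480,640),bool)); T_=tray(P)
for x in (-.1015,.09,.06,.03):
    q=T_[(abs(T_[:,0]-x)<.012)&(abs(T_[:,1])<.07)]; print(x,np.percentile(q[:,2],[5,50,95])*1e3)
E
```

```text
tcp_pos: [0.5823, 0.353, 0.2241]
ee_rot: [[0.156, 0.988, -0.0], [0.988, -0.156, -0.003], [-0.003, -0.0, -1.0]]
wrist_force: [-0.5, 0.7, -0.3]
tcp_pos: [0.5821, 0.353, 0.2241]
ee_rot: [[0.157, 0.988, -0.001], [0.988, -0.157, -0.003], [-0.003, -0.0, -1.0]]
wrist_force: [0.1, -0.2, 0.3]
gripper_width: 0.159
gripper_force: 30.0
tcp_pos: [0.5824, 0.3532, 0.2451]
ee_rot: [[0.156, 0.988, 0.001], [0.988, -0.156, -0.001], [-0.001, 0.001, -1.0]]
wrist_force: [-1.6, -0.5, -7.1]
gripper_width: 0.157
gripper_force: 30.0
[-1.55080941 -0.50013844 -7.14482966] [-0.05972096 -0.2336993  -0.03596057]
-0.1015 [ -4.61418695  51.61655696 175.17978867]
0.09 [ -6.02657384  25.67339133 431.92033825]
0.06 [ -3.37417186 168.69989516 408.90690482]
0.03 [ -1.4672943  359.90319416 406.94276241]
```

```bash
python3 -m creep '[[-1,0,0,-5,0,0,0],[-1,0,0,-20,0,0,0],[-1,0,0,-40,0,0,0],[-1,0,0,-65,0,0,0],[-1,0,0,-90,0,0,0],[-1,0,0,-115,0,0,0],[-1,0,0,-138,0,0,0],[-1,0,0,-148,0,0,0]]' | sed -n 2,4p
python3 -m creep '[[-1,-5,-3,-2,0,0,0],[-1,-18,-11,-2,0,0,2],[-1,-38,-23,-2,0,0,5],[-1,-60,-37,-2,0,0,9],[-1,-85,-53,-2,0,0,13],[-1,-110,-68,-2,0,0,18],[-1,-135,-84,-2,0,0,23],[-1,-158,-98,-2,0,0,28]]' | sed -n 2,3p
python3 -c "
from h import *
go((.414,.1536,.395),down(-89.5))"
```

```text
tcp_pos: [0.5825, 0.3534, 0.3965]
ee_rot: [[0.156, 0.988, 0.005], [0.988, -0.156, 0.001], [0.002, 0.005, -1.0]]
wrist_force: [1.6, 1.5, -7.1]
tcp_pos: [0.4585, 0.2106, 0.3924]
ee_rot: [[0.606, 0.796, -0.005], [0.796, -0.606, -0.005], [-0.007, -0.001, -1.0]]
row [-72.3  -0.9  -2.1] [  0.5    0.23 142.22]
```

```bash
python3 -m creep '[[-1,-15,0,0,0,0,5],[-1,-30,0,0,0,0,11],[-1,-44,0,0,0,0,17],[-1,-56,0,0,0,0,23],[-1,-65,0,0,0,0,29],[-1,-70,0,0,0,0,35],[-1,-72,0,0,0,0,41],[-1,-72,0,0,0,0,47]]' | sed -n 2p
python3 -m creep '[[-1,0,0,0,0,0,6],[-1,0,0,0,0,0,12],[-1,0,0,0,0,0,18],[-1,0,0,0,0,0,24],[-1,0,0,0,0,0,30],[-1,0,0,0,0,0,36],[-1,0,0,0,0,0,42],[-1,0,0,0,0,0,48]]' | sed -n 2p
python3 -m creep '[[-1,0,0,0,0,0,6],[-1,0,0,0,0,0,12],[-1,0,0,0,0,0,18],[-1,0,0,0,0,0,24],[-1,0,0,0,0,0,30],[-1,0,0,0,0,0,36],[-1,0,0,0,0,0,42],[-1,0,0,0,0,0,45]]' | sed -n 2,3p
python3 -m creep '[[-1,0,0,0,0,0,2],[-1,0,0,0,0,0,2]]' | sed -n 2,3p
python3 - <<'E'
from h import *
s=r.sense();go((.414,.1536,.395),down(-89.5)); print(s["joints"])
v=V("wrist","pics/h1.png"); P=v.cloud(np.ones((480,640),bool))
def show(nm,q):
    if len(q)>20: print(nm,len(q),np.round(q.mean(0),4),cv2.minAreaRect(q[:,:2].astype(np.float32)))
p=np.array(s["tcp_pos"]); d=P-p
show("bar",P[(abs(d[:,0])<.02)&(abs(d[:,1])<.08)&(abs(d[:,2]+.158)<.012)])
show("plate",P[(abs(d[:,0]+.0655)<.012)&(abs(d[:,1])<.09)&(d[:,2]>-.205)&(d[:,2]<-.185)])
show("walls",P[(d[:,0]>.02)&(d[:,0]<.15)&(abs(d[:,1])<.06)&(d[:,2]>-.212)&(d[:,2]<-.195)])
q=P[(d[:,0]>.02)&(d[:,0]<.14)&(abs(abs(d[:,1])-.0475)<.006)&(d[:,2]>-.215)&(d[:,2]<-.195)]
if len(q): print("wall z slope",np.polyfit(q[:,0],q[:,2],1),len(q))
E
```

```text
tcp_pos: [0.4159, 0.1538, 0.3931]
tcp_pos: [0.4163, 0.1543, 0.393]
tcp_pos: [0.4163, 0.1543, 0.393]
ee_rot: [[0.047, -0.999, -0.004], [-0.999, -0.047, -0.004], [0.004, 0.004, -1.0]]
tcp_pos: [0.4164, 0.1544, 0.3931]
ee_rot: [[0.016, -1.0, -0.004], [-1.0, -0.016, -0.004], [0.004, 0.004, -1.0]]
row [ 0.7  2.4 -1.9] [ 0.23 -0.24  0.43]
[ 4.14425299e+01  4.77713896e+00 -2.44994289e+01  3.56541907e-02
 -6.10578182e+01 -4.05332784e+01]
bar 6302 [0.4165 0.1366 0.2366] ((0.4164559841156006, 0.14516796171665192), (0.08226737380027771, 0.03326531872153282), 76.92923736572266)
plate 2604 [0.3527 0.1175 0.2   ] ((0.35535576939582825, 0.12123874574899673), (0.01412858348339796, 0.07190980762243271), 1.374513030052185)
walls 9369 [0.5    0.1362 0.187 ] ((0.4956693649291992, 0.15585774183273315), (0.1204766035079956, 0.09895036369562149), 1.1390506029129028)
wall z slope [0.00102628 0.18893536] 2221
```

```bash
python3 -m creep '[[-1,1.2,3,8,0,0,0.4],[-1,1.2,4,28,0,0,0.4],[-1,1.2,4,55,0,0,0.4],[-1,1.2,4,85,0,0,0.4],[-1,1.2,4,112,0,0,0.4],[-1,1.2,4,132,0,0,0.4],[-1,1.2,4,144,0,0,0.4],[-1,1.2,4,150,0,0,0.4]]' | sed -n 2,3p
python3 -m creep '[[-1,0,0,0,0,0,0],[-1,0,0,0,0,0,0]]' | sed -n 2,4p
python3 - <<'E'
from h import *
s=r.sense();go((.412,.1530,.2325),down(-89.5)); p=np.array(s["tcp_pos"])
v=V("wrist","pics/h2.png"); P=v.cloud(np.ones((480,640),bool)); d=P-p
q=P[(d[:,0]>.02)&(d[:,0]<.14)&(abs(d[:,1])<.06)&(d[:,2]>-.212)&(d[:,2]<-.195)]
print("walls",len(q),cv2.minAreaRect(q[:,:2].astype(np.float32)))
for x in (.45,.48,.51,.54):
    k=q[abs(q[:,0]-x)<.004]; print(x,k[:,1].min(),k[:,1].max(),k[:,2].mean())
A=P[(P[:,0]>.57)&(P[:,0]<.67)&(P[:,1]>.07)&(P[:,1]<.24)&(P[:,2]>.014)&(P[:,2]<.035)]
for x in (.60,.63,.66):
    k=A[abs(A[:,0]-x)<.004]; print("rail",x,np.percentile(k[:,1],[0,50,100]) if len(k) else "")
E
```

```text
tcp_pos: [0.4125, 0.1528, 0.2423]
ee_rot: [[0.01, -1.0, -0.005], [-1.0, -0.01, -0.006], [0.006, 0.005, -1.0]]
tcp_pos: [0.4136, 0.1537, 0.2449]
ee_rot: [[0.011, -1.0, 0.0], [-1.0, -0.011, -0.003], [0.003, 0.0, -1.0]]
wrist_force: [0.3, 0.1, -6.8]
row [ 0.7  1.6 12.4] [ 0.   -0.15  0.13]
walls 9519 ((0.49343132972717285, 0.15468016266822815), (0.12066928297281265, 0.09872747212648392), 0.619438111782074)
0.45 0.10518802492140235 0.13670006254312506 0.03937455312630121
0.48 0.10539180499020984 0.16164230765944437 0.0373996859060406
0.51 0.1055022177944659 0.1670457709242374 0.03640023059979068
0.54 0.10594383444533532 0.2045308649638443 0.04227456375945436
rail 0.6 [0.09032496 0.09585072 0.10207454]
rail 0.63 [0.09127329 0.09679713 0.10251094]
rail 0.66
```

```bash
python3 -m creep '[[-1,0.5,0,4,0,0,0],[-1,0.5,0,9,0,0,0],[-1,0.5,0,12.5,0,0,0],[-1,0.5,0,12.5,0,0,0],[-1,0.5,0,12.5,0,0,0]]' | sed -n 2,4p
python3 -m creep '[[-1,0,-4,0,0,0,0],[-1,0,-10,0,0,0,0],[-1,0,-17,0,0,0,0],[-1,0,-24,0,0,0,0],[-1,0,-31,0,0,0,0],[-1,0,-37,0,0,0,0],[-1,0,-40,0,0,0,0],[-1,0,-40,0,0,0,0]]' | sed -n 2,4p
python3 - <<'E'
from h import *
s=r.sense();go((.540,.1547,.230),down(-89.5)); p=np.array(s["tcp_pos"]); print(s["wrist_force"],s["moment"])
v=V("wrist","pics/h3.png"); P=v.cloud(np.ones((480,640),bool)); d=P-p
q=P[(d[:,0]>.02)&(d[:,0]<.13)&(abs(d[:,1])<.06)&(d[:,2]>-.212)&(d[:,2]<-.195)]
for x in (.49,.51,.53,.55):
    k=q[abs(q[:,0]-x)<.004]; print(x,k[:,1].min(),k[:,2].mean())
E
```

```text
tcp_pos: [0.4133, 0.1529, 0.232]
ee_rot: [[0.01, -1.0, -0.001], [-1.0, -0.01, -0.003], [0.003, 0.001, -1.0]]
wrist_force: [-0.2, -0.9, -7.6]
tcp_pos: [0.4543, 0.1535, 0.2321]
ee_rot: [[0.01, -1.0, 0.0], [-1.0, -0.01, -0.002], [0.002, -0.0, -1.0]]
wrist_force: [-0.8, -0.3, -6.9]
row [ -0.3 -85.7   2.1] [-0.01 -0.13  0.06]
[-0.8176605  -0.30855216 -6.89336394] [ 0.15862404 -0.00166025  0.02821139]
0.49 0.10512767430511692 0.02639131177690555
0.51 0.1050523909348223 0.02847716876033897
0.53 0.10525757870429028 0.02775820897366792
0.55 0.10530121009964294 0.023911632071769606
```

```bash
python3 -m creep '[[-1,0,-5,0.3,0,0,0],[-1,0,-13,0.6,0,0,0],[-1,0,-22,1,0,0,0],[-1,0,-31,1,0,0,0],[-1,0,-40,1,0,0,0],[-1,0,-49,1,0,0,0],[-1,0,-57,1,0,0,0],[-1,0,-62,1,0,0,0]]' | sed -n 2,4p
python3 -m creep '[[-1,0,-5,0,0,0,0],[-1,0,-10,0,0,0,0],[-1,0,-15,0,0,0,0],[-1,0,-20,0,0,0,0],[-1,0,-22,0.5,0,0,0],[-1,0,-22,0.5,0,0,0]]' | sed -n 2,4p
python3 -c "
from h import *
go((.540,.1547,.230),down(-89.5))"
```

```text
tcp_pos: [0.5168, 0.1542, 0.231]
ee_rot: [[0.01, -1.0, 0.0], [-1.0, -0.01, -0.002], [0.002, -0.0, -1.0]]
wrist_force: [1.3, 0.8, -7.7]
tcp_pos: [0.5379, 0.1544, 0.2306]
ee_rot: [[0.01, -1.0, 0.0], [-1.0, -0.01, -0.002], [0.002, -0.0, -1.0]]
wrist_force: [-0.2, 0.0, -6.5]
row [-0.3 -2.1  0.6] [-0.01 -0.13  0.09]
```

Push on until the stop answers.

```bash
python3 -m creep '[[-1,0,-1,0,0,0,0],[-1,0,-2,0.3,0,0,0],[-1,0,-3,0.5,0,0,0],[-1,0,-3,0.5,0,0,0]]' | sed -n 2,4p
python3 -m creep '[[-1,0,-1,0,0,0,0],[-1,0,-2,0,0,0,0],[-1,0,-2,0,0,0,0]]' | sed -n 2,4p
python3 -c "
from h import *
go((.540,.1547,.230),down(-89.5))"
```

```text
tcp_pos: [0.5399, 0.1543, 0.2301]
ee_rot: [[0.01, -1.0, -0.002], [-1.0, -0.01, -0.003], [0.003, 0.002, -1.0]]
wrist_force: [-2.5, 1.2, -3.8]
tcp_pos: [0.5406, 0.1544, 0.2301]
ee_rot: [[0.01, -1.0, -0.006], [-1.0, -0.01, -0.004], [0.004, 0.006, -1.0]]
wrist_force: [-9.4, 1.6, -0.5]
row [-0.3  0.6  0.1] [ 0.34 -0.21  0.07]
```

```bash
python3 -m creep '[[-0.3,0,0,0,0,0,0],[-0.3,0,0,0,0,0,0],[-0.2,0,0,0,0,0,0],[-0.2,0,0,0,0,0,0],[-0.2,0,0,-20,0,0,0],[-0.2,0,0,-55,0,0,0],[-0.2,0,0,-95,0,0,0],[-0.2,0,0,-130,0,0,0]]' | sed -n 2,6p
python3 -m creep '[[0,0,0,-30,0,0,0],[0,0,30,-50,0,0,0],[0,20,70,-50,0,0,0],[0,45,100,-50,0,0,0],[0,45,100,-50,0,0,0]]' | sed -n 2,3p
python3 - <<'E'
from h import *
v=V("top"); P=v.cloud(np.ones((480,640),bool))
q=P[(abs(P[:,0]-.54)<.03)&(abs(P[:,1]-.155)<.07)&(P[:,2]>.055)&(P[:,2]<.09)]; print("bar",len(q),q.mean(0) if len(q) else 0)
v=V("wrist","pics/h4.png"); P=v.cloud(np.ones((480,640),bool))
def show(nm,q):
    if len(q)>20: print(nm,len(q),np.round(q.mean(0),4),cv2.minAreaRect(q[:,:2].astype(np.float32)))
    else: print(nm,len(q))
show("bar",P[(abs(P[:,0]-.54)<.03)&(abs(P[:,1]-.155)<.06)&(P[:,2]>.06)&(P[:,2]<.085)])
show("plate",P[(abs(P[:,0]-.474)<.02)&(abs(P[:,1]-.155)<.08)&(P[:,2]>.034)&(P[:,2]<.05)])
show("knob",P[(abs(P[:,0]-.416)<.03)&(abs(P[:,1]-.066)<.03)&(P[:,2]>.05)&(P[:,2]<.085)])
go((.4158,.0658,.33),down(-45))
E
```

```text
tcp_pos: [0.5431, 0.1547, 0.3632]
ee_rot: [[0.011, -1.0, 0.003], [-1.0, -0.011, -0.002], [0.002, -0.003, -1.0]]
wrist_force: [1.6, 0.8, 0.6]
gripper_width: 0.397
gripper_force: 0.0
tcp_pos: [0.4377, 0.105, 0.4108]
ee_rot: [[0.009, -1.0, -0.003], [-1.0, -0.009, -0.002], [0.002, 0.003, -1.0]]
bar 53 [0.53893909 0.1860082  0.07407144]
bar 1291 [0.5377 0.1419 0.0727] ((0.5395045876502991, 0.15414324402809143), (0.014847765676677227, 0.09978437423706055), 0.39444443583488464)
plate 719 [0.474  0.1482 0.0407] ((0.4742414653301239, 0.15316292643547058), (0.005701861344277859, 0.13367301225662231), 0.2598598301410675)
knob 156 [0.416  0.0667 0.0652] ((0.4159010350704193, 0.06725897639989853), (0.010700239799916744, 0.011619258671998978), 1.5471996068954468)
row [41.7 27.  81.9] [ -0.17  -0.13 -44.41]
```

View pics/h4.png

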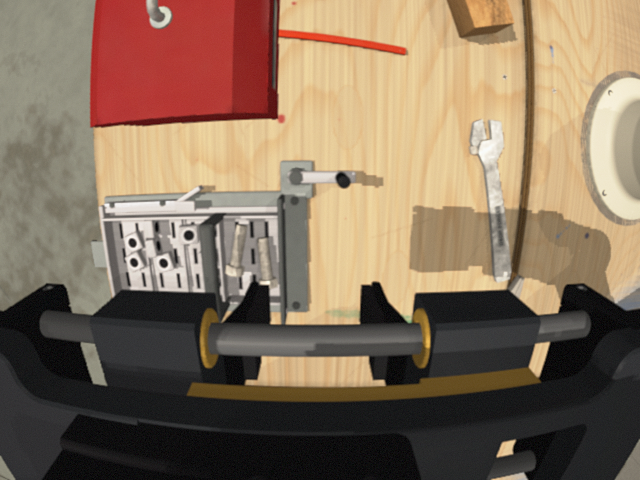

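```bash
python3 -m creep '[[0,40,25,30,0,0,-44.4],[0,40,25,60,0,0,-44.4],[0,40,25,80,0,0,-44.4],[0,40,25,80,0,0,-44.4],[0,40,25,80,0,0,-44.4],[0,40,25,80,0,0,-44.4],[0,40,25,80,0,0,-44.4],[0,40,25,80,0,0,-44.4]]' | sed -n 2,4p
python3 -m creep '[[0,0,0,0,0,0,0],[0,0,0,0,0,0,0]]' | sed -n 2,3p
python3 -c "
from h import *
go((.4158,.0668,.228),down(-45))"
```

```text
tcp_pos: [0.4195, 0.0689, 0.3306]
ee_rot: [[0.706, -0.708, 0.001], [-0.708, -0.706, -0.002], [0.002, 0.001, -1.0]]
wrist_force: [-0.3, -0.4, -0.2]
tcp_pos: [0.4188, 0.0685, 0.3305]
ee_rot: [[0.706, -0.708, 0.0], [-0.708, -0.706, -0.002], [0.002, 0.002, -1.0]]
row [ -1.    3.1 102.5] [ 0.1  -0.1  -0.11]
```

```bash
python3 -m creep '[[-0.2,-1,3,40,0,0,0],[-0.2,-1,3,80,0,0,0],[-0.2,-1,3,102,0,0,0],[-0.2,-1,3,102,0,0,0],[-1,-1,3,102,0,0,0],[-1,-1,3,102,0,0,0],[-1,-1,3,102,0,0,0],[-1,-1,3,102,0,0,0]]' | sed -n 2,6p
python3 -m creep '[[-1,0,0,0,0,0,0],[-1,0,0,0,0,0,0],[-1,0,0,0,0,0,0],[-1,0,0,0,0,0,0]]' | sed -n 2,6p
python3 -m creep '[[-1,-10.2,-14.3,0,0,0,0],[-1,-14,-31.7,0,0,0,0],[-1,-10.7,-49.3,0,0,0,0],[-1,-4,-61,0,0,0,0],[-1,-0.5,-64.5,0,0,0,0],[-1,-0.5,-64.5,0,0,0,0],[-1,-0.5,-64.5,0,0,0,0]]' | sed -n 2,6p
```

```text
tcp_pos: [0.416, 0.067, 0.23]
ee_rot: [[0.707, -0.707, 0.003], [-0.707, -0.707, -0.001], [0.003, -0.002, -1.0]]
wrist_force: [-0.3, 0.8, -0.6]
gripper_width: 0.182
gripper_force: 0.0
tcp_pos: [0.4155, 0.0667, 0.2296]
ee_rot: [[0.707, -0.707, 0.001], [-0.707, -0.707, -0.002], [0.002, 0.001, -1.0]]
wrist_force: [-2.2, 0.6, 7.2]
gripper_width: 0.127
gripper_force: 30.0
tcp_pos: [0.4601, 0.1125, 0.2286]
ee_rot: [[0.706, -0.708, -0.002], [-0.708, -0.706, -0.003], [0.0, 0.004, -1.0]]
wrist_force: [-4.1, 0.8, 4.4]
gripper_width: 0.127
gripper_force: 30.0
```

```bash
python3 -m creep '[[-0.5,0,0,0,0,0,0],[-0.5,0,0,0,0,0,0],[-0.4,0,0,0,0,0,0],[-0.4,0,0,0,0,0,0]]' | sed -n 4,6p
python3 -m creep '[[-0.4,0,0,-20,0,0,0],[-0.4,0,0,-60,0,0,0],[-0.4,0,0,-100,0,0,0],[-0.4,-40,0,-140,0,0,0],[-0.4,-80,0,-170,0,0,0],[-0.4,-80,0,-180,0,0,0],[-0.4,-80,0,-180,0,0,0]]' | sed -n 2,6p
python3 - <<'E'
from h import *
print(r.sense()["time_s"])
v=V("wrist","pics/f1.png"); P=v.cloud(np.ones((480,640),bool))
def show(nm,q):
    if len(q)>20: print(nm,len(q),np.round(q.mean(0),4),cv2.minAreaRect(q[:,:2].astype(np.float32)))
    else: print(nm,len(q))
show("bar",P[(abs(P[:,0]-.54)<.03)&(abs(P[:,1]-.155)<.06)&(P[:,2]>.06)&(P[:,2]<.085)])
show("plate",P[(P[:,0]>.468)&(P[:,0]<.485)&(abs(P[:,1]-.155)<.08)&(P[:,2]>.034)&(P[:,2]<.05)])
show("knob",P[(abs(P[:,0]-.46)<.03)&(abs(P[:,1]-.11)<.03)&(P[:,2]>.055)&(P[:,2]<.075)])
t=V("top","pics/t9.png"); cv2.imwrite("pics/f2.png",cv2.resize(np.hstack([t.p[200:310,230:350,::-1],t.p[200:310,370:450,::-1]]),None,fx=4,fy=4,interpolation=2))
for q in vision.find_in("top","bolt1_mid"): print(q["conf"],q["uv"],t.pts(q["uv"])[0])
E
```

```text
wrist_force: [0.2, -0.5, -0.1]
gripper_width: 0.277
gripper_force: 0.0
tcp_pos: [0.4036, 0.1714, 0.4138]
ee_rot: [[0.71, -0.704, 0.009], [-0.704, -0.71, 0.005], [0.003, -0.01, -1.0]]
wrist_force: [0.5, -0.3, -0.7]
gripper_width: 0.3
gripper_force: 0.0
51.3667
bar 1870 [0.5386 0.1537 0.0734] ((0.5397315621376038, 0.1547333151102066), (0.015248744748532772, 0.10000477731227875), 0.5481300354003906)
plate 753 [0.4743 0.1531 0.0411] ((0.4743993282318115, 0.15422773361206055), (0.006115175783634186, 0.13480138778686523), 0.6996792554855347)
knob 134 [0.4606 0.113  0.0664] ((0.4607267677783966, 0.11333929002285004), (0.010461106896400452, 0.010600915178656578), 45.63029098510742)
```

View pics/f1.png

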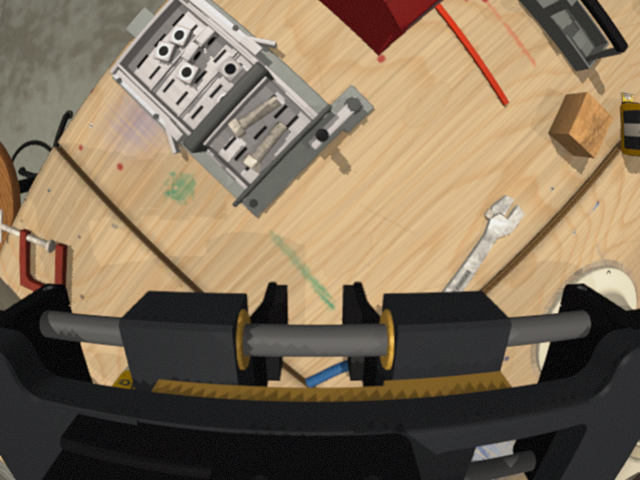

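```bash
python3 - <<'E'
import h; from h import *
a=np.radians(.6); h.TY=.6; h.MID=np.array([.5758,.1548,.010])
v=V("wrist"); P=v.cloud(np.ones((480,640),bool)); tp=tray(P)
k=(tp[:,0]>-.1)&(tp[:,0]<.103)&(abs(tp[:,1])<.045)&(tp[:,2]<.045)
g=np.zeros((24,52)); 
for x,y,z in tp[k]: 
    i,j=int((y+.046)/.004),int((x+.1)/.004); g[min(i,23),j]=max(g[min(i,23),j],z)
print("x mm  "+"".join(str((-100+4*j)//10%10 if 0 else ('|' if (-100+4*j) in (-36,8,56) else ' ')) for j in range(52)))
for row in g: print("      "+"".join(' ' if z==0 else '.' if z<.005 else '-' if z<.009 else 'o' if z<.0135 else 'O' if z<.023 else '#' for z in row))
E
```

```text
x mm                  |          |           |            
      #..............OO     .....-......OOO --..........O 
      #..............OO     .....-......OOOO--.........OO 
      #........ooo...OO     ooOOOO......OOOO--..........O 
      #........ooo...OO     ooOOOO-.....OOOO--.-........O 
      #........oOoo..OO     ooOOOO......OOOO--ooooo.....O 
      #...oo-..oOOo..OO     oOOOOO......OOOO-.oooooo....O 
      #..oooo..oOOo..OO     ooOOOO......OOOO .oooooo ..OO 
      #..oOoo..oOOo..OO     oooOO-......OOOO-oooooo ....O 
      #..ooOo..oOOO..OO     .....-......OOOO-oooooo ...oO 
      #..oOo-...OOOo.OO    oo....-...o..OOO --.oooo.....O 
      #..oOO....OOOO.OO    oo-...-...oooOOO ---oooo ....O 
      #.oOOO....OOOO.OO    oo....-...oooooo.--oooooo ..OO 
      #.oOOO....oOOOOOO    oo....-..ooooooo.--oooooo ...O 
      #.oOOO....OOOOOOO    o.....-..oooooo..-ooooooo....O 
      #.OOOO....OOOOOOO    o.....-..oooooo..--ooooo-....O 
      #.OOOO....OOOOOOO    .....--....oooo..--..ooo ....O 
      #OOOOO....o....OO     .....-..........--..........O 
      #OOOOOo........OO     .....-..........--..........O 
      #OOOOOo........OO     .....-..........--.........oO 
      #OOOOOo........OO     .....-..........--..........O 
      #..............OO     .....-..........--.........oO 
      #..............OO     .....-..........--..........O 
      #........ .....OO     .....-... ......--.........OO
```

```bash
python3 -c "
from station import r
print(r.finish_job())"
```

```text
the job is handed in; nothing more can be done
None
```

I handed the job in with the tray home and latched, by my measurements: nuts 4/3/2 across the bays (two of bay 1's four were hidden by the carrying bar at the last check), both bolts found in the bolt bay, the empty scoop level on the bench and the glue bottle untouched. The hand-in gave no verdict, and I viewed 15 pictures, one over the limit of 14.

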